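# Load a tape roll between opposed centring cones on a sloping spindle

## Task

Load the tape stand on the table: put one blue cone on the sloping spindle, flat back against the shoulder and black nose outwards, then the roll of masking tape, then the other cone the opposite way round, nose inwards, and push it home so that the two noses sit in the ends of the cardboard core and the two flanges hold the roll square between them. Leave the other things on the table where they are.

Things in the scene. Friction and masses are not known exactly. Their poses are not given: they have to be found in the camera images.
- spindle: Bright steel spindle of the tape stand, 12 mm across, sloping up 38 degrees from level. Origin: on its axis at the face of the steel shoulder (36 mm across, low end) that stops the first cone; z axis = spindle axis, up the slope to the free end. Full 12 mm from 0 to 96 mm along z, then tapering to a 5 mm tip at 110 mm. Parts may need a push to slide down it
- roll_home (a point): Fixed point on the spindle's axis, 22.5 mm from the shoulder, where the roll's centre is when home. Along the axis then: first cone's flange 0 to 10 mm, roll 10 to 35, second flange 35 to 45, noses inside the core. The second flange ends up against the roll, which is wider: no room for a finger between, so let go of that cone farther out and push on its back
- tape_stand: Green tape stand, fixed, base 136 x 130 mm, holding the spindle above its middle; its x axis is the level direction of the spindle's free end. Nothing stands above the spindle; below are the post and a tear-off bar (66 mm above the table, 58 mm to the stand's -y side). Origin: centre of its underside
- cone_a_rim (a point): First of two like cones, on edge in a rack stall: blue flange 68 mm across, 10 mm thick, flat back; from its other face a black rubber cone stands out 12 mm, tapering 36 to 25 mm across (22 mm long in all); 15 mm bore right through; 55 g. Pinch the flange edge. Point: on the axis, mid-thickness of the flange; z axis = cone's axis, from back to nose
- cone_a_nose (a point): Centre of the same cone's nose face, 17 mm from its flange point along its axis; same axes
- cone_b_rim (a point): Second of two like cones, on edge in a rack stall: blue flange 68 mm across, 10 mm thick, flat back; from its other face a black rubber cone stands out 12 mm, tapering 36 to 25 mm across (22 mm long in all); 15 mm bore right through; 55 g. Pinch the flange edge. Point: on the axis, mid-thickness of the flange; z axis = cone's axis, from back to nose
- cone_b_nose (a point): Centre of the same cone's nose face, 17 mm from its flange point along its axis; same axes
- cone_a: First cone again, its origin on its axis half-way along its 22 mm length, z axis towards the nose
- cone_b: Second cone again, its origin on its axis half-way along its 22 mm length, z axis towards the nose
- tape_roll_centre (a point): Centre of the roll of cream masking tape, 96 mm across, 25 mm wide, open cardboard core of 38 mm bore, on edge in a stall of the rack; about 110 g. z axis = the roll's axis; it is alike both ways round
- tape_roll: The same roll; origin at its centre, axes as above
- roll_rack: Wooden rack, fixed, 186 x 112 mm: V-bottomed trough along its x axis, three stalls 58 mm apart, each between two plates 28 mm apart whose tops are 54 mm above the table. Cones and roll stand on edge, axes along the rack's x axis, both noses to +x; which stall holds which varies. Flange tops are 89 mm, roll top 120 mm above the table. Origin: centre of its underside
- tube_crimson: Crimson-banded paint tube, 46 x 153 x 35 mm, a loose bystander; leave it alone. Origin: centre of its underside
- tube_ochre: Ochre-banded paint tube, 49 x 168 x 37 mm, a loose bystander; leave it alone. Origin: centre of its underside
- eraser: White and blue eraser, 25 x 48 x 14 mm, a loose bystander; leave it alone. Origin: centre of its underside
- marker: Black marker with a red cap, 17 x 128 x 17 mm, a loose bystander; leave it alone. Origin: centre of its underside

How it is judged:
On the way, in this order (a step that is already met when the one before it is completed fails the run):
1. one cone sits against the shoulder with its nose outwards (((x of cone_a_rim in the frame of spindle between -0.004 and 0.004 m and y of cone_a_rim in the frame of spindle between -0.004 and 0.004 m and angle between the z axis of cone_a_rim and the z axis of spindle, either way round below 0.14 rad and z of cone_a_rim in the frame of spindle between 0.002 and 0.008 m and z of cone_a_nose in the frame of spindle above 0.015 m) or (x of cone_b_rim in the frame of spindle between -0.004 and 0.004 m and y of cone_b_rim in the frame of spindle between -0.004 and 0.004 m and angle between the z axis of cone_b_rim and the z axis of spindle, either way round below 0.14 rad and z of cone_b_rim in the frame of spindle between 0.002 and 0.008 m and z of cone_b_nose in the frame of spindle above 0.015 m))), for 0.2 s.
2. the roll sits over the nose of that cone (((x of cone_a_rim in the frame of spindle between -0.004 and 0.004 m and y of cone_a_rim in the frame of spindle between -0.004 and 0.004 m and angle between the z axis of cone_a_rim and the z axis of spindle, either way round below 0.14 rad and z of cone_a_rim in the frame of spindle between 0.002 and 0.008 m and z of cone_a_nose in the frame of spindle above 0.015 m) or (x of cone_b_rim in the frame of spindle between -0.004 and 0.004 m and y of cone_b_rim in the frame of spindle between -0.004 and 0.004 m and angle between the z axis of cone_b_rim and the z axis of spindle, either way round below 0.14 rad and z of cone_b_rim in the frame of spindle between 0.002 and 0.008 m and z of cone_b_nose in the frame of spindle above 0.015 m)) and x of tape_roll_centre in the frame of spindle between -0.007 and 0.007 m and y of tape_roll_centre in the frame of spindle between -0.007 and 0.007 m and angle between the z axis of tape_roll_centre and the z axis of spindle, either way round below 0.25 rad and z of tape_roll_centre in the frame of spindle between 0.0195 and 0.028 m), for 0.2 s.
At the end, for the whole second after the job is handed in: Along the spindle: one cone's flange centre at 2-8 mm, nose out; roll centre at 19.5-25.8 mm; other cone's flange centre at 37-43.5 mm, nose in. Off the axis per direction: all under 4 mm; tilt to it: cones 0.14, roll 0.1 rad. All at rest (under 20 mm/s) (((x of cone_a_rim in the frame of spindle between -0.004 and 0.004 m and y of cone_a_rim in the frame of spindle between -0.004 and 0.004 m and angle between the z axis of each of cone_a_rim, cone_b_rim and the z axis of spindle, either way round below 0.14 rad and z of cone_a_rim in the frame of spindle between 0.002 and 0.008 m and z of cone_a_nose in the frame of spindle above 0.015 m and x of cone_b_rim in the frame of spindle between -0.004 and 0.004 m and y of cone_b_rim in the frame of spindle between -0.004 and 0.004 m and z of cone_b_rim in the frame of spindle between 0.037 and 0.0435 m and z of cone_b_nose in the frame of spindle below 0.03 m) or (x of cone_b_rim in the frame of spindle between -0.004 and 0.004 m and y of cone_b_rim in the frame of spindle between -0.004 and 0.004 m and angle between the z axis of each of cone_b_rim, cone_a_rim and the z axis of spindle, either way round below 0.14 rad and z of cone_b_rim in the frame of spindle between 0.002 and 0.008 m and z of cone_b_nose in the frame of spindle above 0.015 m and x of cone_a_rim in the frame of spindle between -0.004 and 0.004 m and y of cone_a_rim in the frame of spindle between -0.004 and 0.004 m and z of cone_a_rim in the frame of spindle between 0.037 and 0.0435 m and z of cone_a_nose in the frame of spindle below 0.03 m)) and x of tape_roll_centre in the frame of spindle between -0.004 and 0.004 m and y of tape_roll_centre in the frame of spindle between -0.004 and 0.004 m and angle between the z axis of tape_roll_centre and the z axis of spindle, either way round below 0.1 rad and z of tape_roll_centre in the frame of spindle between 0.0195 and 0.0258 m and linear speed of each of cone_a, cone_b, tape_roll below 0.02 m/s); the robot touches nothing.
It fails at once if a bystander (paint tube, eraser or marker) is pushed more than 30 mm (distance of any of tube_crimson, tube_ochre, eraser, marker from where it was at the start of the episode above 0.03 m).
It also fails if it takes over 72 s, if anything falls off the work surface, if the arm or the gripper's body presses on something with over 40 N, if the wrist force passes 120 N, or if a joint passes its speed limit or range.

## Robot

A 6-joint arm with a two-finger parallel gripper is mounted at the origin on a cart in front of the work surface, level with it; the furniture and walls round the work are solid. World frame = base frame: x ahead of the robot, y to its left, z up, the work surface at z = 0. Lengths are in m, angles in rad, forces in N, time in s.
With the tool pointing down it reaches from about 0.375 to 0.975 m from the base axis. Payload 3.8 kg.
Tool frame: the origin (TCP) lies at the very end of the fingers, on their centre line; the grasp point (between the pads) lies 19 mm behind it; z points along the fingers, y is the direction in which the jaws open and shut (so a half turn about z gives the same grasp; the last joint's range is limited). The gripper opens to 85 mm and grips with 20 to 120 N. Pads are 22 mm wide; open, the fingers measure 114 mm over their backs; the gripper's body (76 mm by 85 mm) begins 54 mm behind the grasp point. The pads swing forward as they close: fully open they stand 13 mm farther back than shut.
Start: joints at [1.072, 0.264, 1.604, -0, 1.274, -0.037], TCP at [0.301, 0.604, 0.231] pointing down, gripper open.
Joint ranges: [-2.63, 2.63], [-0.94, 2.18], [0.31, 2.57], [-1.31, 4.45], [0, 2.66], [-2.55, 2.55]. Speed limits (rad/s): [2.57, 2.57, 3.14, 3.14, 3.14, 3.14].

## Interface

Orientations are given as a rotation vector (axis times angle).
In Python, from workcell import bot, viewer gives the robot as it stands.
- The arm moves only by the tool jog_arm, never from a script. Its argument "motion" is a list of rows, each an object of numbers: "dx", "dy", "dz": the shift along the world's x, y, z in cm; "turn": the turn about the world's z in rad. A call has 1 to 12 rows; each row shifts and turns the commanded pose from where the row before left it; what a row does not reach is not made up. A row lasts 1/12 s, in which the tool goes at most 41.7 mm and 7.16 degrees, less where a joint would pass 70% of its speed; a pose out of reach is approached as far as the arm can. A call is refused whole if a number of a shift passes 4.17 or a number of a turn 0.125, either way. A call with a gripper value outside its range is refused whole. "fingers" is the finger opening in cm, from 0 to 8.54, set as the call begins (left out, the last holds). The fingers move at their own pace and stop on an object; "grip_force" is the grip in N (left out, the last holds). Time passes only in rows, so rows that do not move let the fingers close. It gives the time, the measured TCP pose, the force and the opening at its end, in the units of the state.
- bot.read_state(): the state, without advancing time (a new reading comes with each control period).
- viewer.read_camera(name): name is "side" or "top"; returns (picture, depth): 384x512x3 uint8, red, green, blue; 384x512 float32, m along the optical axis (not along the pixel's ray), 0 where there is no reading.
- viewer.camera_info(name): a dict with "vertical_fov" (degrees; the focal length in pixels is half the picture's height over the tangent of half this angle, whatever the lens; pixels are square), "cx", "cy" (the principal point, pixels), "R" (3x3) and "t" (3): a world point X has camera coordinates R X + t. Camera axes: x right, y down, z forward; pixel columns grow to the right and rows downward; lengths in m; the calibration is good to about 2 mm. A picture is of the moment at which its call begins. camera_info takes no time and is no camera call.
- bot.finish_job(): hands the job in, once; it reports no verdict.
The state is a dict: "time": time; "q": joint angles; "joint_vel": joint speeds; "joint_torque": joint torques, N m; "tool_pos": TCP position; "tcp_rot": TCP orientation; "wrist_force": force on the tool from outside, world axes, zero at the start; "torque": the same for the moment, N m; "width": opening from 0.0 (shut) to 1.0 (fully open).
Only numpy, scipy, OpenCV 4.12 (cv2) and the standard library are available. Lean on these libraries where they do the work, as an engineer would, in place of code of your own. Each camera call takes 0.05 s, during which the arm holds its last target. There are 200 camera calls.

## Working session

There is one attempt and no reset: what is moved stays moved. The work goes in short steps, Python scripts to look and compute and a tool call to move; the robot and the scene stay as the last step left them, time stands still between calls to the robot, and variables do not carry over. Pictures are saved under pics/ and viewed, about 8 in all and at most 12, crops included, and the job is handed in when it is done.

Besides the shell and the picture viewer there is one more tool, called after "Emit:" in YAML: its name, and indented under it one key for each argument. jog_arm: Moves the arm, as the interface text tells. Its arguments: {"type":"object","properties":{"motion":{"type":"array"},"fingers":{"type":"number"},"grip_force":{"type":"number"}},"required":["motion"]}

```bash
mkdir -p pics && cat > h.py <<'E'
import numpy as np, cv2
from workcell import bot, viewer
class Cam:
    def __init__(s,n):
        s.im,s.d=viewer.read_camera(n); i=viewer.camera_info(n)
        s.R=np.array(i["R"]);s.t=np.array(i["t"]);s.cx,s.cy=i["cx"],i["cy"]
        s.f=s.im.shape[0]/2/np.tan(np.radians(i["vertical_fov"])/2)
        s.C=-s.R.T@s.t
        v,u=np.mgrid[:s.im.shape[0],:s.im.shape[1]]
        s.P=(np.stack([(u-s.cx)/s.f*s.d,(v-s.cy)/s.f*s.d,s.d],-1)-s.t)@s.R
        s.P[s.d==0]=np.nan
        s.hsv=cv2.cvtColor(s.im,cv2.COLOR_RGB2HSV)
    def save(s,n,box=None,k=1):
        a=s.im if box is None else s.im[box[1]:box[3],box[0]:box[2]]
        cv2.imwrite("pics/"+n,cv2.resize(a[:,:,::-1],None,fx=k,fy=k,interpolation=cv2.INTER_CUBIC))
    def proj(s,X):
        c=s.R@np.asarray(X)+s.t; return s.f*c[0]/c[2]+s.cx,s.f*c[1]/c[2]+s.cy
    def ray(s,u,v):
        return s.R.T@np.array([(u-s.cx)/s.f,(v-s.cy)/s.f,1])
    def onz(s,u,v,z):
        r=s.ray(u,v); return s.C+r*(z-s.C[2])/r[2]
E
python3 - <<'E'
from h import *
a=Cam("top");b=Cam("side")
print(a.C,a.f,b.C,b.f); print(bot.read_state())
cv2.imwrite("pics/1.png",np.vstack([a.im,b.im])[:,:,::-1][:, :] if 0 else cv2.resize(np.hstack([a.im,b.im])[:,:,::-1],(800,300)))
a.save("top.png",k=1.5);b.save("side.png",k=1.5)
E
```

```text
[ 0.33379441 -0.28459643  1.04920726] 368.5580709936475 [0.35094943 0.59631745 0.43191858] 441.44395255404976
{'time': 0.1, 'q': array([ 1.07210513e+00,  2.64721908e-01,  1.60522743e+00, -1.35468210e-07,
        1.27370780e+00, -3.69060070e-02]), 'joint_vel': array([ 5.87985654e-04, -2.11723425e-03, -1.22093720e-03, -5.29705530e-04,
       -7.95534970e-04,  9.01272575e-05]), 'joint_torque': array([ 5.37101660e-04, -5.16707110e+01, -3.68592489e+01,  7.76461297e-05,
        6.21079598e-03, -2.02006237e-05]), 'tool_pos': array([0.30043495, 0.60371916, 0.23006222]), 'tcp_rot': array([-0.71881716, -3.05768952,  0.00312681]), 'wrist_force': array([-0.41621304, -0.54481129, -0.17808627]), 'torque': array([0.05639673, 0.03135653, 0.01382122]), 'width': 1.0008907000336114}
```

View pics/top.png

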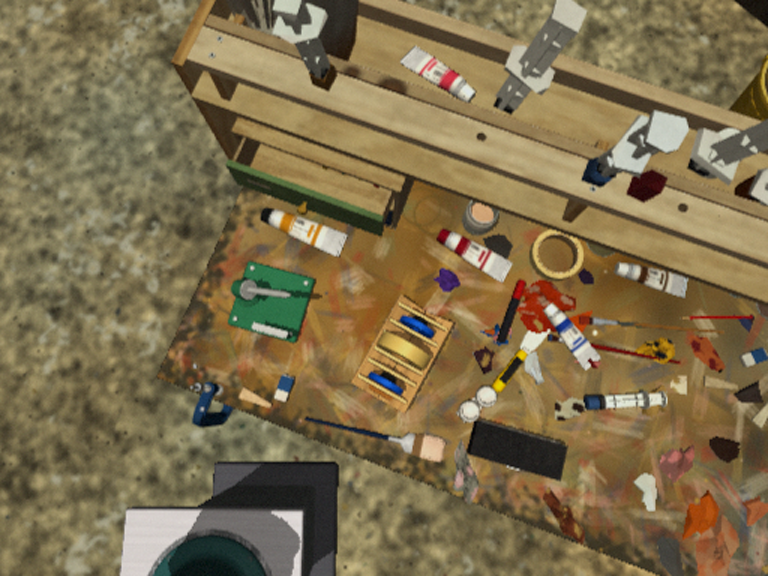

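View pics/side.png

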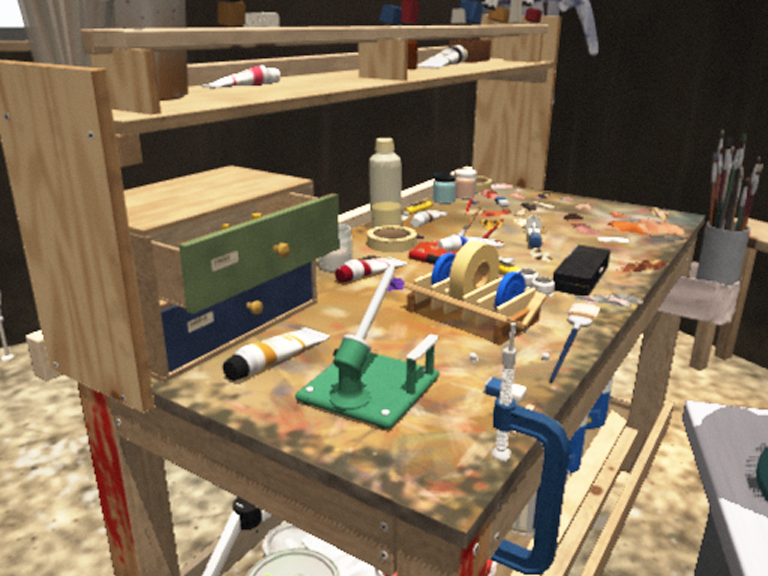

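```bash
python3 - <<'E'
from h import *
a=Cam("top");b=Cam("side")
print("proj base",a.proj([0,0,0]),a.proj([.3,.6,.2]),a.proj([.5,0,0]))
H,S,V=[a.hsv[...,i].astype(int) for i in range(3)]
roi=np.zeros(H.shape,bool);roi[150:290,140:320]=1
def comps(m,minA=30):
    n,l,st,c=cv2.connectedComponentsWithStats(m.astype(np.uint8))
    return [(l==i) for i in range(1,n) if st[i,4]>=minA]
for m in comps(roi&(H>102)&(H<125)&(S>150)&(V>60)):
    v,u=np.nonzero(m);P=a.P[m];r=cv2.minAreaRect(np.stack([u,v],1).astype(np.float32))
    print("blue",m.sum(),r,np.nanmedian(P,0),np.nanmax(P[:,2]))
for m in comps(roi&(H>70)&(H<90)&(S>120)&(V>40),200):
    P=a.P[m]; print("green",m.sum())
    Q=P[(P[:,2]>0)&(P[:,2]<.03)]; r=cv2.minAreaRect((Q[:,:2]*1000).astype(np.float32)); print(r,np.nanmedian(Q[:,2]),cv2.boxPoints(r))
# roll: points above .095
P=a.P; m=roi&(P[...,2]>.095)&(P[...,0]>.0)
for c in comps(m,15):
    v,u=np.nonzero(c);Q=P[c];print("high",c.sum(),u.mean(),v.mean(),Q.min(0),Q.max(0),cv2.minAreaRect((Q[:,:2]*1000).astype(np.float32)))
a.save("rack.png",(140,160,320,290),4.4)
b.save("sidecrop.png",(190,150,380,290),4)
E
```

```text
proj base (np.float64(138.76844802296637), np.float64(399.4999146251656)) (np.float64(-147.6793407571354), np.float64(282.21387974034974)) (np.float64(150.56830009890479), np.float64(210.42553665100385))
blue 141 ((277.9000244140625, 216.7000274658203), (23.702320098876953, 6.7082037925720215), 26.56505012512207) [ 0.47359885 -0.35988477  0.07936765] 0.09329912685647009
blue 108 ((256.70001220703125, 254.60000610351562), (24.149532318115234, 4.919349670410156), 26.56505012512207) [ 0.37325013 -0.30496127  0.08477038] 0.09230344015684694
blue 63 ((190.0345001220703, 255.41380310058594), (7.799204349517822, 7.799203872680664), 21.801410675048828) [ 0.37364122 -0.12073953  0.01398962] 0.018361340836297018
green 1435
((528.0426025390625, -87.13229370117188), (131.6304473876953, 124.76546478271484), 75.0615005493164) 0.015570101743988941 [[ 450.80225  -134.64203 ]
 [ 571.351    -166.80432 ]
 [ 605.28296   -39.62256 ]
 [ 484.7342     -7.460266]]
high 109 246.7981651376147 152.348623853211 [ 0.62663402 -0.29772538  0.10454623] [ 0.64933577 -0.23612508  0.17346085] ((637.8592529296875, -265.88134765625), (63.006736755371094, 9.936576843261719), 77.87125396728516)
high 108 180.75925925925927 195.15740740740742 [ 0.50923322 -0.14377564  0.09505219] [ 0.53466475 -0.07137261  0.15009696] ((521.2532958984375, -107.13075256347656), (76.03659057617188, 11.32297134399414), 74.88363647460938)
high 337 269.2551928783383 232.7566765578635 [ 0.39782258 -0.37647369  0.09507187] [ 0.45659351 -0.2940797   0.12386733] ((428.3325500488281, -335.3972473144531), (85.34043884277344, 25.404878616333008), 61.205265045166016)
```

View pics/rack.png

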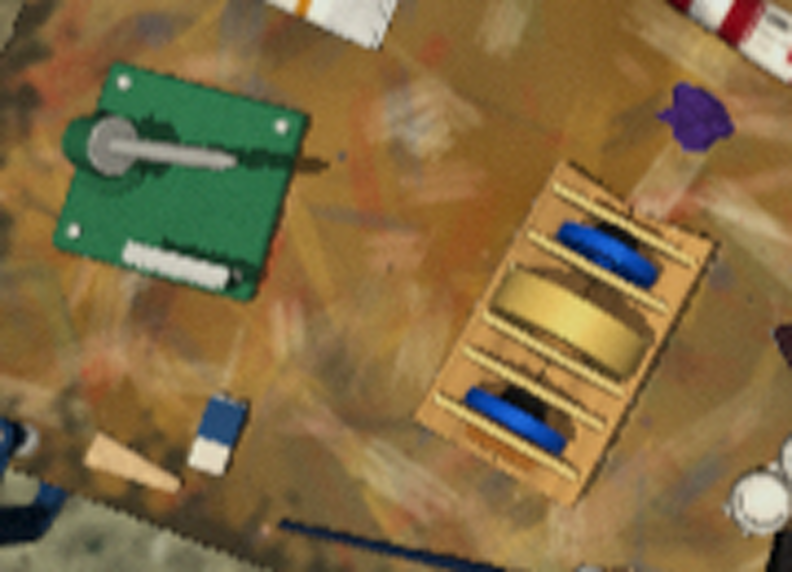

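View pics/sidecrop.png

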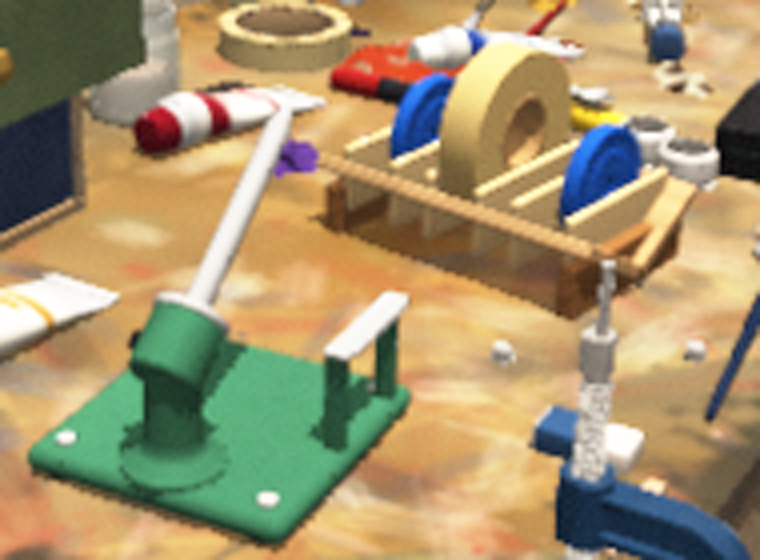

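```bash
cat > spin.py <<'E'
from h import *
from scipy.optimize import least_squares
def axis(yaw,e=np.radians(38)): return np.array([np.cos(e)*np.cos(yaw),np.cos(e)*np.sin(yaw),np.sin(e)])
if __name__=="__main__":
    for cams in (["top"],["side"],["top","side"]):
        Q=[]
        for n in cams:
            c=Cam(n);P=c.P;m=(c.hsv[...,1]<70)&(P[...,2]>.075)&(P[...,2]<.2)&(np.abs(P[...,0]-.52)<.06)&(P[...,1]<-.05)&(P[...,1]>-.18)
            Q.append(P[m])
        Q=np.vstack(Q)
        def res(p):
            a=axis(p[0]);o=np.array([p[1],-.10,p[2]]);d=Q-o
            return np.linalg.norm(d-np.outer(d@a,a),axis=1)-.006
        r=least_squares(res,[-1.834,.525,.11],loss="soft_l1",f_scale=.001);p=r.x
        a=axis(p[0]);o=np.array([p[1],-.10,p[2]]);s=(Q-o)@a;k=np.abs(res(p))<.004
        tip=o+a*np.percentile(s[k],99.5)
        print(cams,len(Q),np.degrees(p[0]),p[1:],"rms",np.sqrt(np.mean(res(p)[k]**2)),k.mean(),"tip",tip,"shoulder",tip-.11*a)
E
python3 spin.py
```

```text
['top'] 186 -104.765341886533 [0.52424122 0.11314011] rms 0.0014614920815054736 0.7150537634408602 tip [ 0.51305759 -0.14243223  0.14742393] shoulder [ 0.53514923 -0.05861346  0.07970117]
['side'] 345 -104.27262046909763 [0.52433654 0.11327477] rms 0.0010258065231678922 0.9739130434782609 tip [ 0.51395015 -0.14082893  0.14618979] shoulder [ 0.53532018 -0.05682327  0.07846702]
['top', 'side'] 537 -104.82700785715463 [0.52409828 0.1131021 ] rms 0.0011921734912172621 0.8770949720670391 tip [ 0.51286097 -0.14245048  0.14741042] shoulder [ 0.53504281 -0.05865553  0.07968766]
```

Emit:
jog_arm:
  motion:
    - {"dx":1.25,"dy":-3.0,"turn":-0.042}
    - {"dx":1.25,"dy":-3.4}
    - {"dx":1.25,"dy":-3.4}
    - {"dx":1.25,"dy":-3.4}
    - {"dx":1.25,"dy":-3.4}
    - {"dx":1.25,"dy":-3.4}
    - {"dx":1.25,"dy":-3.4}
    - {"dx":1.25,"dy":-3.4}
    - {"dx":1.25,"dy":-3.4}
    - {"dx":1.25,"dy":-3.4}
    - {"dx":1.25,"dy":-3.4}
    - {"dx":1.25,"dy":-3.4}
  fingers: 8.5
  grip_force: 20

```text
validation failed for argument at $.mo...
```

Emit:
jog_arm:
  motion:
    - {"dx":0.3,"dy":-3.2}
    - {"dx":0,"dy":-3.4}
    - {"dx":0,"dy":-3.4}
    - {"dx":0,"dy":-3.4}
    - {"dx":0,"dy":-3.4}
    - {"dx":0,"dy":-3.4}
    - {"dx":0,"dy":-3.4}
    - {"dx":0,"dy":-3.4}
    - {"dx":-1,"dy":-3}
    - {"dx":-1,"dy":-3}
    - {"dx":-1.5,"dy":-3}
    - {"dx":-1.5,"dy":-3}

```text
validation failed for argument at $.mo...
```

Emit:
jog_arm:
  motion:
    - {"dx":1.25,"dy":-3.0,"dz":0,"turn":-0.042}
    - {"dx":1.25,"dy":-3.4,"dz":0,"turn":0}
    - {"dx":1.25,"dy":-3.4,"dz":0,"turn":0}
    - {"dx":1.25,"dy":-3.4,"dz":0,"turn":0}
    - {"dx":1.25,"dy":-3.4,"dz":0,"turn":0}
    - {"dx":1.25,"dy":-3.4,"dz":0,"turn":0}
    - {"dx":1.25,"dy":-3.4,"dz":0,"turn":0}
    - {"dx":1.25,"dy":-3.4,"dz":0,"turn":0}
    - {"dx":1.25,"dy":-3.4,"dz":0,"turn":0}
    - {"dx":1.25,"dy":-3.4,"dz":0,"turn":0}
    - {"dx":1.25,"dy":-3.4,"dz":0,"turn":0}
    - {"dx":1.25,"dy":-3.4,"dz":0,"turn":0}
  fingers: 8.5
  grip_force: 20

```text
time: 1.4
tool_pos: [0.4511, 0.1986, 0.2317]
tcp_rot: [0.782, 3.042, 0.001]
wrist_force: [0.8, 0.2, 0.9]
width: 0.994
```

Emit:
jog_arm:
  motion:
    - {"dx":0,"dy":-3.7,"dz":0,"turn":0}
    - {"dx":0,"dy":-3.7,"dz":0,"turn":0}
    - {"dx":0,"dy":-3.7,"dz":0,"turn":0}
    - {"dx":0,"dy":-3.7,"dz":0,"turn":0}
    - {"dx":0,"dy":-3.7,"dz":0,"turn":0}
    - {"dx":0,"dy":-3.7,"dz":0,"turn":0}
    - {"dx":0,"dy":-3.7,"dz":0,"turn":0}
    - {"dx":0,"dy":-3.7,"dz":0,"turn":0}
    - {"dx":-1.5,"dy":-3.5,"dz":0,"turn":0}
    - {"dx":-1.5,"dy":-3.5,"dz":0,"turn":0}
    - {"dx":-1.5,"dy":-3.5,"dz":0,"turn":0}
    - {"dx":-1.5,"dy":-3.5,"dz":0,"turn":0}
  fingers: 7.7

```text
time: 2.4
tool_pos: [0.3898, -0.2373, 0.2317]
tcp_rot: [0.783, 3.042, -0.0]
wrist_force: [0.9, -0.4, 0.2]
width: 0.905
```

Emit:
jog_arm:
  motion:
    - {"dx":-1.5,"dy":-3.5,"dz":0,"turn":0}
    - {"dx":0,"dy":-3.5,"dz":0,"turn":0}
    - {"dx":0,"dy":0,"dz":-3.5,"turn":0}
    - {"dx":0,"dy":0,"dz":-3.5,"turn":0}
    - {"dx":0,"dy":0,"dz":-3.5,"turn":0}
    - {"dx":0,"dy":0,"dz":0,"turn":0}
    - {"dx":0,"dy":0,"dz":0,"turn":0}

```text
time: 2.98
tool_pos: [0.3741, -0.3044, 0.1246]
tcp_rot: [-0.782, -3.038, -0.004]
wrist_force: [1.1, -0.7, 0.5]
width: 0.902
```

```bash
python3 - <<'E'
from h import *
a=Cam("top");b=Cam("side")
s=bot.read_state();print(s["tool_pos"],s["tcp_rot"],s["q"])
A=cv2.resize(a.im[180:290,220:310],None,fx=4,fy=4,interpolation=2);B=cv2.resize(b.im[140:250,250:370],None,fx=4,fy=4,interpolation=2)
cv2.imwrite("pics/a1.png",np.hstack([A,B])[:,:780,::-1])
E
```

```text
[ 0.37695896 -0.30659207  0.12835406] [ 7.81826825e-01  3.04009682e+00 -2.14711527e-03] [-7.34070857e-01 -6.62664806e-03  2.10802838e+00 -2.15553426e-05
  1.03727721e+00 -1.80142222e+00]
```

View pics/a1.png

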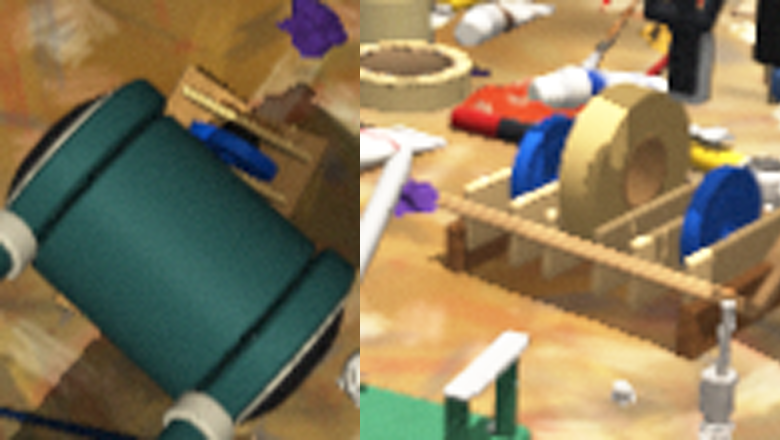

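Emit:
jog_arm:
  motion:
    - {"dx":0,"dy":0,"dz":-3,"turn":0}
    - {"dx":0,"dy":0,"dz":-3,"turn":0}
    - {"dx":0,"dy":0,"dz":-1.5,"turn":0}
    - {"dx":0,"dy":0,"dz":-0.5,"turn":0}
    - {"dx":0,"dy":0,"dz":-0.5,"turn":0}
    - {"dx":0,"dy":0,"dz":0,"turn":0}
    - {"dx":0,"dy":0,"dz":0,"turn":0}

```text
time: 3.67
tool_pos: [0.3772, -0.3069, 0.0432]
tcp_rot: [0.782, 3.04, -0.003]
wrist_force: [0.1, -0.4, 0.2]
width: 0.903
```

```bash
python3 - <<'E'
from h import *
b=Cam("side")
s=bot.read_state();print(s["tool_pos"],s["wrist_force"],s["width"])
b.save("a2.png",(250,110,370,230),5)
E
```

```text
[ 0.37723077 -0.30690343  0.04324536] [ 0.71025796 -0.27448125 -0.02602451] 0.9060510354050451
```

View pics/a2.png

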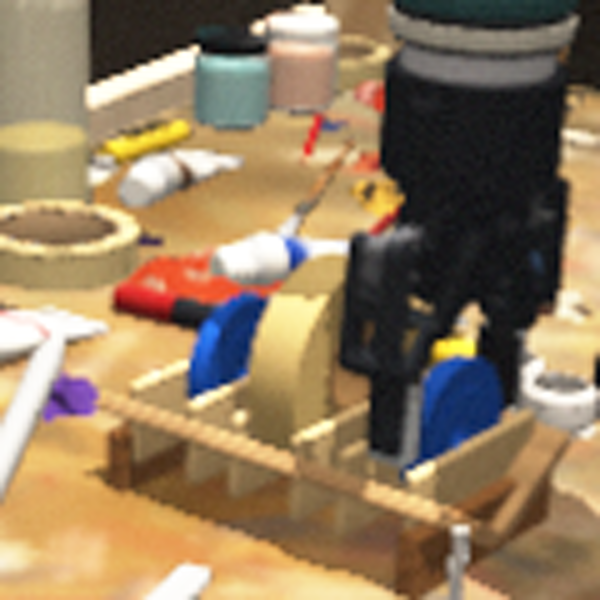

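Emit:
jog_arm:
  motion:
    - {"dx":0,"dy":0,"dz":-0.4,"turn":0}
    - {"dx":0,"dy":0,"dz":0,"turn":0}

```text
time: 3.88
tool_pos: [0.3765, -0.3064, 0.038]
tcp_rot: [0.782, 3.04, -0.002]
wrist_force: [1.8, -0.1, 1.5]
width: 0.901
```

Emit:
jog_arm:
  motion:
    - {"dx":0,"dy":0,"dz":0,"turn":0}
    - {"dx":0,"dy":0,"dz":0,"turn":0}
    - {"dx":0,"dy":0,"dz":0,"turn":0}
    - {"dx":0,"dy":0,"dz":0,"turn":0}
    - {"dx":0,"dy":0,"dz":0,"turn":0}
    - {"dx":0,"dy":0,"dz":0,"turn":0}
  fingers: 6.0
  grip_force: 25

```text
time: 4.38
tool_pos: [0.3768, -0.306, 0.0384]
tcp_rot: [0.783, 3.04, -0.0]
wrist_force: [1.1, 2.5, 5.0]
width: 0.782
```

Emit:
jog_arm:
  motion:
    - {"dx":0,"dy":0,"dz":1,"turn":0}
    - {"dx":0,"dy":0,"dz":1.5,"turn":0}
    - {"dx":0,"dy":0,"dz":0,"turn":0}
    - {"dx":-0.35,"dy":0.193,"dz":0,"turn":0}
    - {"dx":-0.35,"dy":0.193,"dz":0,"turn":0}
    - {"dx":-0.35,"dy":0.193,"dz":0,"turn":0}
    - {"dx":-0.35,"dy":0.193,"dz":0,"turn":0}
    - {"dx":-0.35,"dy":0.193,"dz":0,"turn":0}
    - {"dx":-0.35,"dy":0.193,"dz":0,"turn":0}
    - {"dx":0,"dy":0,"dz":0,"turn":0}

```text
time: 5.22
tool_pos: [0.355, -0.2946, 0.0623]
tcp_rot: [0.783, 3.04, -0.002]
wrist_force: [2.6, -1.4, 2.5]
width: 0.779
```

```bash
python3 - <<'E'
from h import *
b=Cam("side")
s=bot.read_state();print(s["tool_pos"],s["wrist_force"],s["width"])
b.save("a3.png",(250,110,370,230),5)
E
```

```text
[ 0.35513136 -0.29465371  0.06243481] [ 2.33030438 -2.03237545  1.46868518] 0.7778209952237779
```

View pics/a3.png

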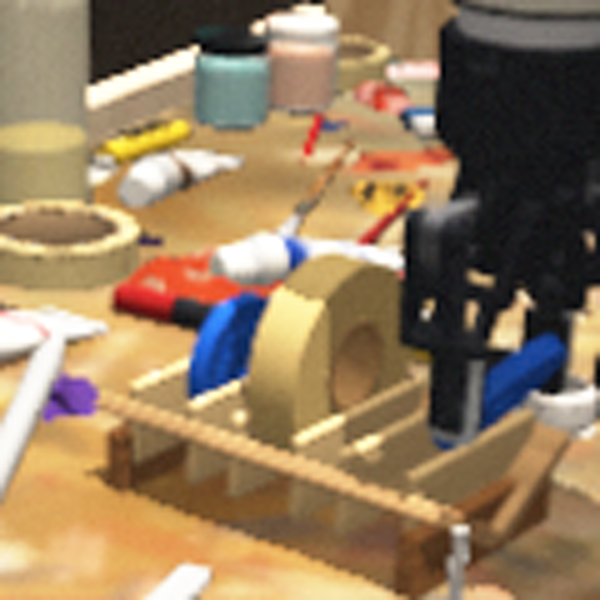

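Emit:
jog_arm:
  motion:
    - {"dx":0,"dy":0,"dz":2.5,"turn":0}
    - {"dx":0,"dy":0,"dz":3.5,"turn":0}
    - {"dx":1.35,"dy":1.07,"dz":3.3,"turn":-0.12}
    - {"dx":1.35,"dy":1.07,"dz":0,"turn":-0.12}
    - {"dx":1.35,"dy":1.07,"dz":0,"turn":-0.12}
    - {"dx":1.35,"dy":1.07,"dz":0,"turn":-0.12}
    - {"dx":1.35,"dy":1.07,"dz":0,"turn":-0.12}
    - {"dx":1.35,"dy":1.07,"dz":0,"turn":-0.12}
    - {"dx":1.35,"dy":1.07,"dz":0,"turn":-0.12}
    - {"dx":1.35,"dy":1.07,"dz":0,"turn":-0.12}

```text
time: 6.1
tool_pos: [0.4615, -0.2071, 0.1536]
tcp_rot: [-2.103, -2.327, 0.002]
wrist_force: [0.5, -0.8, -1.0]
width: 0.781
```

Emit:
jog_arm:
  motion:
    - {"dx":1.35,"dy":1.07,"dz":0,"turn":-0.12}
    - {"dx":1.35,"dy":1.07,"dz":0,"turn":-0.12}
    - {"dx":1.35,"dy":1.07,"dz":0,"turn":-0.12}
    - {"dx":0,"dy":0,"dz":0,"turn":-0.007}
    - {"dx":0,"dy":0,"dz":0,"turn":0}
    - {"dx":0,"dy":0,"dz":0,"turn":0}

```text
time: 6.6
tool_pos: [0.5017, -0.1763, 0.154]
tcp_rot: [-2.486, -1.917, 0.003]
wrist_force: [-0.2, 0.7, -0.8]
width: 0.782
```

```bash
cat > cone.py <<'E'
from h import *
from spin import axis
import sys
S=np.array([.5350,-.0585,.0795]);A=axis(-1.830)
N=np.cross(A,[0,0,1]);N/=np.linalg.norm(N);U=np.cross(N,A)
def sf(X): d=np.asarray(X)-S; return np.stack([d@N,d@U,d@A],-1)  # side, up, along
def blue(c,lo=.03,box=(.40,.62,-.28,0)):
    H,Sa,V=[c.hsv[...,i].astype(int) for i in range(3)]
    P=c.P;m=(H>100)&(H<126)&(Sa>120)&(V>40)&(P[...,2]>lo)&(P[...,0]>box[0])&(P[...,0]<box[1])&(P[...,1]>box[2])&(P[...,1]<box[3])
    return m
if __name__=="__main__":
    c=Cam("side");m=blue(c);Q=c.P[m]
    # ransac plane = biggest face
    rng=np.random.default_rng(0);best=None
    for _ in range(400):
        p=Q[rng.choice(len(Q),3,False)];n=np.cross(p[1]-p[0],p[2]-p[0]);l=np.linalg.norm(n)
        if l<1e-5: continue
        n/=l;k=np.abs((Q-p[0])@n)<.002
        if best is None or k.sum()>best.sum(): best=k
    F=Q[best];o=F.mean(0);n=np.linalg.svd(F-o)[2][2];n*=np.sign(n@A)
    e=np.degrees(np.arcsin(n[2]));y=np.degrees(np.arctan2(n[1],n[0]))
    # circle fit in plane from hull
    u=np.cross(n,[0,0,1]);u/=np.linalg.norm(u);w=np.cross(u,n)
    h=np.stack([(F-o)@u,(F-o)@w],1).astype(np.float32)
    (cx,cy),r=cv2.minEnclosingCircle(h);ctr=o+u*cx+w*cy
    print("pts",len(Q),len(F),"elev",e,"yaw",y,"r",r,"face ctr",ctr,"spindle frame side,up,along",sf(ctr)*1000)
    s=bot.read_state();print(s["tool_pos"],s["wrist_force"],s["width"], s["time"])
E
python3 cone.py
```

```text
pts 622 516 elev 34.52083843267524 yaw -103.69471494041133 r 0.03443814441561699 face ctr [ 0.50145822 -0.17238446  0.16937756] spindle frame side,up,along [  3.23146993  -2.24049855 148.85306694]
[ 0.50180335 -0.176518    0.15437348] [ 0.26461519 -0.43212334  0.10181375] 0.7764999631883859 6.65
```

Emit:
jog_arm:
  motion:
    - {"dx":0.34,"dy":0.05,"dz":0.17,"turn":-0.012}
    - {"dx":0.3,"dy":1.14,"dz":-0.92,"turn":0}
    - {"dx":0.3,"dy":1.14,"dz":-0.92,"turn":0}
    - {"dx":0,"dy":0,"dz":0,"turn":0}
    - {"dx":0,"dy":0,"dz":0,"turn":0}

```text
time: 7.07
tool_pos: [0.5115, -0.1519, 0.137]
tcp_rot: [-2.498, -1.9, 0.003]
wrist_force: [0.7, 0.0, -0.5]
width: 0.781
```

```bash
python3 cone.py; python3 spin.py | tail -1
```

```text
pts 577 478 elev 34.91262947215253 yaw -104.83387409234746 r 0.03490089252591133 face ctr [ 0.51124285 -0.1481212   0.1520591 ] spindle frame side,up,along [-7.35959285e-03  9.53353600e-02  1.17733498e+02]
[ 0.51203547 -0.15238008  0.13769311] [ 0.81915528  1.04538431 -0.56296433] 0.7746056866121849 7.1167
['top', 'side'] 1042 -116.71430754082101 [0.51845625 0.12803519] rms 0.0019937946581531853 0.29174664107485604 tip [ 0.50652529 -0.12370734  0.14877072] shoulder [ 0.54549212 -0.04627858  0.08104796]
```

Emit:
jog_arm:
  motion:
    - {"dx":0.2,"dy":0.76,"dz":-0.62,"turn":0}
    - {"dx":0.2,"dy":0.76,"dz":-0.62,"turn":0}
    - {"dx":0.2,"dy":0.76,"dz":-0.62,"turn":0}
    - {"dx":0.2,"dy":0.76,"dz":-0.62,"turn":0}
    - {"dx":0,"dy":0,"dz":0,"turn":0}

```text
time: 7.73
tool_pos: [0.5201, -0.1204, 0.1122]
tcp_rot: [-2.499, -1.899, 0.0]
wrist_force: [-1.1, 2.9, 0.7]
width: 0.782
```

```bash
python3 cone.py
```

```text
pts 520 432 elev 35.494881173565545 yaw -105.08886075600759 r 0.035016145557165146 face ctr [ 0.52030165 -0.11645203  0.12761964] spindle frame side,up,along [-0.64639463  1.11242082 76.73541651]
[ 0.52018273 -0.1208579   0.11259414] [-1.16288289  2.707       1.04182075] 0.7780345115958439 7.7833
```

Emit:
jog_arm:
  motion:
    - {"dx":0.2,"dy":0.76,"dz":-0.62,"turn":0}
    - {"dx":0.2,"dy":0.76,"dz":-0.62,"turn":0}
    - {"dx":0.2,"dy":0.76,"dz":-0.62,"turn":0}
    - {"dx":0.2,"dy":0.76,"dz":-0.62,"turn":0}
    - {"dx":0.2,"dy":0.76,"dz":-0.62,"turn":0}
    - {"dx":0.2,"dy":0.76,"dz":-0.62,"turn":0}
    - {"dx":0,"dy":0,"dz":0,"turn":0}

```text
time: 8.37
tool_pos: [0.5324, -0.0756, 0.0758]
tcp_rot: [-2.5, -1.9, -0.0]
wrist_force: [-1.4, 5.4, 0.9]
width: 0.779
```

```bash
python3 cone.py
```

```text
pts 497 391 elev 35.57597225711437 yaw -105.10077586841174 r 0.03499144688248634 face ctr [ 0.53204829 -0.07156355  0.09102799] spindle frame side,up,along [-0.49521891  0.84434434 17.64384191]
[ 0.53244788 -0.07588247  0.07609285] [-0.35121256  4.82550577  0.88358526] 0.781442945123313 8.4167
```

Emit:
jog_arm:
  motion:
    - {"dx":0.16,"dy":0.61,"dz":-0.5,"turn":0}
    - {"dx":0.12,"dy":0.46,"dz":-0.37,"turn":0}
    - {"dx":0.06,"dy":0.23,"dz":-0.18,"turn":0}
    - {"dx":0.04,"dy":0.15,"dz":-0.12,"turn":0}
    - {"dx":0,"dy":0,"dz":0,"turn":0}

```text
time: 8.83
tool_pos: [0.5361, -0.0635, 0.0659]
tcp_rot: [2.501, 1.9, -0.003]
wrist_force: [-5.2, -0.1, 8.4]
width: 0.78
```

```bash
python3 cone.py
```

```text
pts 364 265 elev 36.47663913137858 yaw -104.58490895179045 r 0.0351114422082901 face ctr [ 0.53683758 -0.05936033  0.08177223] spindle frame side,up,along [-1.99670772  1.56853494  1.68308557]
[ 0.53619861 -0.06346171  0.0658947 ] [-4.87056623  1.2133155   8.01801433] 0.7803502937718386 8.8833
```

Emit:
jog_arm:
  motion:
    - {"dx":0,"dy":0,"dz":0,"turn":0}
    - {"dx":0,"dy":0,"dz":0,"turn":0}
    - {"dx":0,"dy":0,"dz":0,"turn":0}
    - {"dx":0,"dy":0,"dz":2,"turn":0}
    - {"dx":0,"dy":0,"dz":4,"turn":0}
    - {"dx":0,"dy":0,"dz":4,"turn":0}
    - {"dx":0,"dy":0,"dz":2,"turn":0}
  fingers: 7.7

```text
time: 9.47
tool_pos: [0.539, -0.0633, 0.1897]
tcp_rot: [2.498, 1.896, 0.007]
wrist_force: [1.2, -0.8, 0.8]
width: 0.902
```

```bash
python3 cone.py
```

```text
pts 394 269 elev 37.152621137307165 yaw -104.60126312521956 r 0.03435206413269043 face ctr [ 0.53416982 -0.05917331  0.08097402] spindle frame side,up,along [0.62986756 0.62985615 1.58802372]
[ 0.54120901 -0.06368307  0.1932928 ] [ 0.92123741 -0.78680405  2.43636412] 0.9017605417954623 9.5167
```

Emit:
jog_arm:
  motion:
    - {"dx":-0.9,"dy":-2.26,"dz":0,"turn":0.11}
    - {"dx":-0.9,"dy":-2.26,"dz":0,"turn":0.11}
    - {"dx":-0.9,"dy":-2.26,"dz":0,"turn":0.11}
    - {"dx":-0.9,"dy":-2.26,"dz":0,"turn":0.11}
    - {"dx":-0.9,"dy":-2.26,"dz":0,"turn":0.11}
    - {"dx":-0.9,"dy":-2.26,"dz":0,"turn":0.11}
    - {"dx":-0.9,"dy":-2.26,"dz":0,"turn":0.11}
    - {"dx":-0.9,"dy":-2.26,"dz":0,"turn":0.11}
    - {"dx":-0.9,"dy":-2.26,"dz":0,"turn":0.11}
    - {"dx":-0.9,"dy":-2.26,"dz":0,"turn":0.11}
    - {"dx":-0.9,"dy":-2.26,"dz":0,"turn":0.11}
    - {"dx":-0.9,"dy":-2.26,"dz":0,"turn":0.11}
  fingers: 8.54

```text
time: 10.52
tool_pos: [0.4278, -0.3351, 0.1844]
tcp_rot: [-0.804, -3.037, 0.0]
wrist_force: [0.1, 0.1, 0.3]
width: 1.003
```

Emit:
jog_arm:
  motion:
    - {"dx":0,"dy":0,"dz":-3.0,"turn":0.01}
    - {"dx":0,"dy":0,"dz":-2.5,"turn":0}
    - {"dx":0,"dy":0,"dz":-1,"turn":0}
    - {"dx":0,"dy":0,"dz":0,"turn":0}
    - {"dx":0,"dy":0,"dz":0,"turn":0}
    - {"dx":0,"dy":0,"dz":0,"turn":0}

```text
time: 11.02
tool_pos: [0.4294, -0.3343, 0.1211]
tcp_rot: [0.796, 3.037, -0.001]
wrist_force: [-0.2, 0.6, 0.2]
width: 1.0
```

```bash
python3 - <<'E'
from h import *
for _ in range(2):
    b=Cam("side");s=bot.read_state();print(s["tool_pos"],s["tcp_rot"],s["wrist_force"],s["width"])
E
```

```text
[ 0.42969168 -0.33451024  0.12156883] [ 7.95113012e-01  3.03657020e+00 -2.15460775e-03] [-0.36536684 -0.34252286  0.39314174] 0.9963899912147706
[ 0.42973799 -0.33453901  0.12171716] [ 7.95133393e-01  3.03625795e+00 -2.27645834e-03] [ 0.64318972 -0.5386164   0.0772849 ] 0.9987675875680437
```

Emit:
jog_arm:
  motion:
    - {"dx":-0.1,"dy":0,"dz":-2,"turn":0.01}
    - {"dx":0,"dy":0,"dz":-1.2,"turn":0}
    - {"dx":0,"dy":0,"dz":-0.4,"turn":0}
    - {"dx":0,"dy":0,"dz":0,"turn":0}
    - {"dx":0,"dy":0,"dz":0,"turn":0}

```text
time: 11.53
tool_pos: [0.4275, -0.3337, 0.0839]
tcp_rot: [-0.781, -3.042, -0.0]
wrist_force: [0.7, -0.2, 0.3]
width: 1.0
```

Emit:
jog_arm:
  motion:
    - {"dx":0,"dy":0,"dz":-0.2,"turn":0}
    - {"dx":0,"dy":0,"dz":0,"turn":0}

```text
time: 11.7
tool_pos: [0.4279, -0.3342, 0.0824]
tcp_rot: [0.781, 3.042, -0.001]
wrist_force: [-0.2, 0.9, 0.2]
width: 1.003
```

Emit:
jog_arm:
  motion:
    - {"dx":0,"dy":0,"dz":-0.2,"turn":0}
    - {"dx":0,"dy":0,"dz":0,"turn":0}

```text
time: 11.87
tool_pos: [0.4276, -0.3339, 0.08]
tcp_rot: [0.782, 3.042, -0.0]
wrist_force: [0.7, 0.1, -0.0]
width: 0.998
```

Emit:
jog_arm:
  motion:
    - {"dx":0,"dy":0,"dz":-0.2,"turn":0}
    - {"dx":0,"dy":0,"dz":0,"turn":0}

```text
time: 12.03
tool_pos: [0.4284, -0.3343, 0.0791]
tcp_rot: [0.781, 3.041, -0.001]
wrist_force: [-0.7, 1.0, 5.0]
width: 1.001
```

Emit:
jog_arm:
  motion:
    - {"dx":0,"dy":0,"dz":-0.2,"turn":0}
    - {"dx":0,"dy":0,"dz":0,"turn":0}

```text
time: 12.2
tool_pos: [0.4293, -0.3348, 0.0789]
tcp_rot: [0.781, 3.039, -0.002]
wrist_force: [-1.1, 2.9, 12.8]
width: 0.998
```

Emit:
jog_arm:
  motion:
    - {"dx":0,"dy":0,"dz":-0.2,"turn":0}
    - {"dx":0,"dy":0,"dz":0,"turn":0}

```text
time: 12.37
tool_pos: [0.4303, -0.3354, 0.0786]
tcp_rot: [0.781, 3.037, -0.002]
wrist_force: [-2.0, 4.9, 21.1]
width: 1.002
```

Emit:
jog_arm:
  motion:
    - {"dx":0,"dy":0,"dz":0.3,"turn":0}
    - {"dx":0,"dy":0,"dz":0,"turn":0}
    - {"dx":0,"dy":0,"dz":0,"turn":0}
    - {"dx":0,"dy":0,"dz":0,"turn":0}
    - {"dx":0,"dy":0,"dz":0,"turn":0}
  fingers: 7.4
  grip_force: 30

```text
time: 12.78
tool_pos: [0.4292, -0.335, 0.0795]
tcp_rot: [0.781, 3.039, -0.002]
wrist_force: [-0.3, 3.5, 11.9]
width: 0.984
```

Emit:
jog_arm:
  motion:
    - {"dx":0,"dy":0,"dz":0.4,"turn":0}
    - {"dx":0,"dy":0,"dz":0.6,"turn":0}
    - {"dx":0,"dy":0,"dz":0,"turn":0}
    - {"dx":0,"dy":0,"dz":0,"turn":0}

```text
time: 13.12
tool_pos: [0.4273, -0.3338, 0.0868]
tcp_rot: [-0.782, -3.043, 0.0]
wrist_force: [0.1, -0.2, -0.9]
width: 0.979
```

```bash
cat > roll.py <<'E'
from h import *
from cone import sf
def roll(c,box,lo=.06):
    H,S,V=[c.hsv[...,i].astype(int) for i in range(3)];P=c.P
    return P[(H>14)&(H<32)&(S>40)&(S<170)&(V>110)&(P[...,2]>lo)&(P[...,0]>box[0])&(P[...,0]<box[1])&(P[...,1]>box[2])&(P[...,1]<box[3])]
if __name__=="__main__":
    Q=roll(Cam("side"),(.36,.49,-.42,-.26),.08);print(len(Q),"top z",np.percentile(Q[:,2],[90,98]),Q.mean(0))
    s=bot.read_state();print(s["tool_pos"],s["wrist_force"],s["width"],s["time"])
E
python3 roll.py
```

```text
639 top z [0.28126558 0.42660875] [ 0.42693207 -0.31560706  0.15120919]
[ 0.42719561 -0.33371171  0.08647414] [ 0.60930399 -0.90312235 -0.75986324] 0.9817245935941461 13.1667
```

Emit:
jog_arm:
  motion:
    - {"dx":0,"dy":0,"dz":1.1,"turn":0}
    - {"dx":0,"dy":0,"dz":0,"turn":0}
    - {"dx":-0.44,"dy":0.24,"dz":0,"turn":0}
    - {"dx":-0.44,"dy":0.24,"dz":0,"turn":0}
    - {"dx":-0.44,"dy":0.24,"dz":0,"turn":0}
    - {"dx":-0.44,"dy":0.24,"dz":0,"turn":0}
    - {"dx":-0.44,"dy":0.24,"dz":0,"turn":0}
    - {"dx":-0.44,"dy":0.24,"dz":0,"turn":0}
    - {"dx":-0.44,"dy":0.24,"dz":0,"turn":0}
    - {"dx":-0.44,"dy":0.24,"dz":0,"turn":0}
    - {"dx":-0.44,"dy":0.24,"dz":0,"turn":0}
    - {"dx":0,"dy":0,"dz":0,"turn":0}

```text
time: 14.17
tool_pos: [0.3867, -0.3114, 0.0982]
tcp_rot: [-0.781, -3.042, -0.001]
wrist_force: [-0.6, -0.1, -1.1]
width: 0.868
```

```bash
python3 - <<'E'
from h import *
b=Cam("side")
s=bot.read_state();print(s["tool_pos"],s["wrist_force"],s["width"])
b.save("a4.png",(250,110,370,230),5)
E
```

```text
[ 0.3863017  -0.31114545  0.09738735] [ 0.71977248 -0.2722961  -0.39470173] 0.8645833696648693
```

View pics/a4.png

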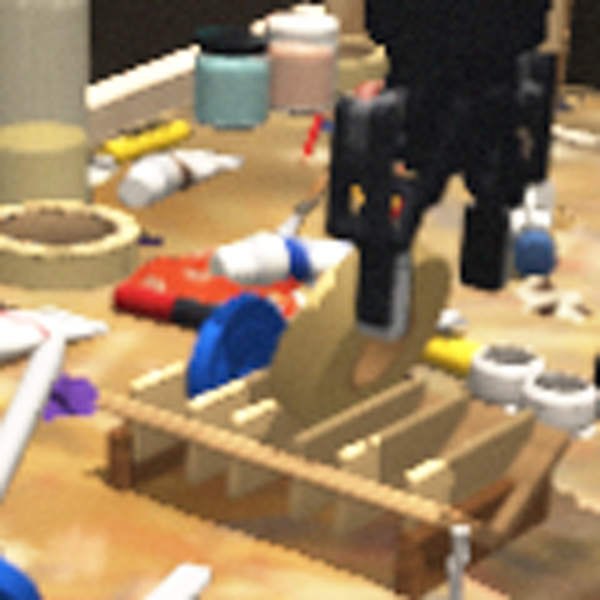

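Emit:
jog_arm:
  motion:
    - {"dx":0,"dy":0,"dz":2,"turn":0}
    - {"dx":-0.5,"dy":1,"dz":4,"turn":0}
    - {"dx":0,"dy":3.5,"dz":2,"turn":0}
    - {"dx":0,"dy":4,"dz":0,"turn":0}
    - {"dx":0,"dy":4,"dz":0,"turn":0}
  fingers: 8.54

```text
time: 14.63
tool_pos: [0.3826, -0.1867, 0.1788]
tcp_rot: [0.785, 3.041, -0.0]
wrist_force: [1.3, 0.8, -0.7]
width: 1.001
```

```bash
cat > plane.py <<'E'
from h import *
def ransac(Q,tol=.002,n=600,excl=None):
    rng=np.random.default_rng(0);best=np.zeros(len(Q),bool)
    for _ in range(n):
        p=Q[rng.choice(len(Q),3,False)];m=np.cross(p[1]-p[0],p[2]-p[0]);l=np.linalg.norm(m)
        if l<1e-6: continue
        k=np.abs((Q-p[0])@(m/l))<tol
        if k.sum()>best.sum(): best=k
    F=Q[best];o=F.mean(0);return np.linalg.svd(F-o)[2][2],o,F,best
E
python3 - <<'E'
from plane import *
X=np.array([.876,-.482,0]);Y=np.array([.482,.876,0]);O=np.array([.4283,-.3354,0])
for nme in ("side","top"):
    c=Cam(nme);P=c.P;d=P-O;x=d@X;y=d@Y
    m=(np.abs(x)<.06)&(np.abs(y)<.056)&(P[...,2]>.062)&(P[...,2]<.2)&(c.hsv[...,0]<35)
    Q=np.stack([x,y,P[...,2]],-1)[m]
    print(nme,len(Q),"max z",np.percentile(Q[:,2],98))
    for i in range(2):
        if len(Q)<30:break
        n,o,F,b=ransac(Q);print(" plane n",n*np.sign(n[0]),"o",o,len(F),"x rng",F[:,0].min(),F[:,0].max(),"y",F[:,1].min(),F[:,1].max(),"z",F[:,2].min(),F[:,2].max());Q=Q[~b]
c.save("a5.png",(220,180,310,290),5)
print(bot.read_state()["tool_pos"])
E
```

```text
side 851 max z 0.13347426217795264
 plane n [ 0.93734182 -0.0017055   0.34840695] o [-0.02872716  0.00511513  0.09468484] 390 x rng -0.04224129430316963 -0.015811644086263683 y -0.047433067269562916 0.05005707661666134 z 0.06217845329705109 0.12956534040830672
 plane n [ 0.11338611 -0.8851041  -0.45136938] o [-0.01945754  0.04177161  0.1085177 ] 137 x rng -0.033969330938587214 -0.0046512223622616295 y 0.030246286764631633 0.05184397795482297 z 0.0885930404852774 0.12700317876746645
top 591 max z 0.13654662856394886
 plane n [0.93215586 0.00538561 0.36201719] o [-0.00638252 -0.0003698   0.10366605] 250 x rng -0.022269572770202757 0.009516598210819446 y -0.04855676179598473 0.046483712660040206 z 0.06203641955085646 0.1400714336126404
 plane n [ 0.38752605  0.28309887 -0.87731328] o [-0.03110334 -0.01425694  0.12938279] 93 x rng -0.041463530771939205 -0.020037926368340345 y -0.0347483027145709 0.0052942656797785 z 0.12032829952936726 0.13713490426491068
[ 0.38083953 -0.18228811  0.1764482 ]
```

Emit:
jog_arm:
  motion:
    - {"dx":0.57,"dy":-3.38,"dz":0,"turn":0}
    - {"dx":0.57,"dy":-3.38,"dz":0,"turn":0}
    - {"dx":0.57,"dy":-3.38,"dz":0,"turn":0}
    - {"dx":0.57,"dy":-3.38,"dz":0,"turn":0}
    - {"dx":0,"dy":0,"dz":-2.5,"turn":0}
    - {"dx":0,"dy":0,"dz":-2.5,"turn":0}
    - {"dx":0,"dy":0,"dz":-1,"turn":0}
    - {"dx":0,"dy":0,"dz":0,"turn":0}
    - {"dx":0,"dy":0,"dz":0,"turn":0}

```text
time: 15.48
tool_pos: [0.4045, -0.3217, 0.1167]
tcp_rot: [-0.781, -3.04, -0.002]
wrist_force: [0.7, -0.5, 0.1]
width: 1.001
```

Emit:
jog_arm:
  motion:
    - {"dx":0,"dy":0,"dz":-0.7,"turn":0}
    - {"dx":0,"dy":0,"dz":0,"turn":0}

```text
time: 15.65
tool_pos: [0.4059, -0.3225, 0.1112]
tcp_rot: [0.781, 3.042, -0.001]
wrist_force: [-0.4, 0.5, 0.0]
width: 1.003
```

Emit:
jog_arm:
  motion:
    - {"dx":0,"dy":0,"dz":-0.4,"turn":0}
    - {"dx":0,"dy":0,"dz":0,"turn":0}

```text
time: 15.82
tool_pos: [0.4058, -0.3223, 0.1071]
tcp_rot: [0.781, 3.042, -0.001]
wrist_force: [-0.3, 0.0, 0.7]
width: 0.999
```

Emit:
jog_arm:
  motion:
    - {"dx":0,"dy":0,"dz":-0.4,"turn":0}
    - {"dx":0,"dy":0,"dz":0,"turn":0}

```text
time: 15.98
tool_pos: [0.4055, -0.3222, 0.1026]
tcp_rot: [-0.781, -3.043, -0.0]
wrist_force: [-0.0, 0.8, 0.1]
width: 1.0
```

Emit:
jog_arm:
  motion:
    - {"dx":0,"dy":0,"dz":-0.2,"turn":0}
    - {"dx":0,"dy":0,"dz":0,"turn":0}

```text
time: 16.15
tool_pos: [0.4055, -0.3222, 0.1006]
tcp_rot: [-0.781, -3.043, -0.0]
wrist_force: [0.6, 0.3, -0.4]
width: 0.997
```

Emit:
jog_arm:
  motion:
    - {"dx":0,"dy":0,"dz":-0.2,"turn":0}
    - {"dx":0,"dy":0,"dz":0,"turn":0}

```text
time: 16.32
tool_pos: [0.4055, -0.3223, 0.0986]
tcp_rot: [-0.781, -3.042, -0.0]
wrist_force: [-0.5, 0.2, -0.3]
width: 1.001
```

Emit:
jog_arm:
  motion:
    - {"dx":0,"dy":0,"dz":-0.2,"turn":0}
    - {"dx":0,"dy":0,"dz":0,"turn":0}

```text
time: 16.48
tool_pos: [0.4055, -0.3223, 0.0965]
tcp_rot: [-0.781, -3.042, -0.0]
wrist_force: [-1.1, 0.4, -0.4]
width: 1.0
```

Emit:
jog_arm:
  motion:
    - {"dx":0,"dy":0,"dz":-0.15,"turn":0}
    - {"dx":0,"dy":0,"dz":0,"turn":0}

```text
time: 16.65
tool_pos: [0.4056, -0.3223, 0.0951]
tcp_rot: [-0.782, -3.043, -0.0]
wrist_force: [-0.7, 0.4, -0.5]
width: 1.002
```

Emit:
jog_arm:
  motion:
    - {"dx":0,"dy":0,"dz":-0.15,"turn":0}
    - {"dx":0,"dy":0,"dz":0,"turn":0}

```text
time: 16.82
tool_pos: [0.4058, -0.3224, 0.0941]
tcp_rot: [0.782, 3.043, 0.0]
wrist_force: [0.1, 0.7, 2.7]
width: 0.998
```

Emit:
jog_arm:
  motion:
    - {"dx":0,"dy":0,"dz":0,"turn":0}
    - {"dx":0,"dy":0,"dz":0,"turn":0}
    - {"dx":0,"dy":0,"dz":0,"turn":0}
    - {"dx":0,"dy":0,"dz":0,"turn":0}
  fingers: 7.4
  grip_force: 35

```text
time: 17.15
tool_pos: [0.406, -0.3225, 0.0954]
tcp_rot: [0.781, 3.042, -0.0]
wrist_force: [-3.0, 2.4, 9.7]
width: 0.959
```

Emit:
jog_arm:
  motion:
    - {"dx":0,"dy":0,"dz":0.3,"turn":0}
    - {"dx":0,"dy":0,"dz":0.5,"turn":0}
    - {"dx":0,"dy":0,"dz":0.5,"turn":0}
    - {"dx":0,"dy":0,"dz":0,"turn":0}
    - {"dx":0,"dy":0,"dz":0,"turn":0}

```text
time: 17.57
tool_pos: [0.4058, -0.3227, 0.1073]
tcp_rot: [0.781, 3.042, -0.001]
wrist_force: [-0.3, 0.9, -1.2]
width: 0.956
```

```bash
cat > rackroll.py <<'E'
from plane import *
X=np.array([.876,-.482,0]);Y=np.array([.482,.876,0]);O=np.array([.4283,-.3354,0])
def fit(Q,w=.0125):
    n,o,F,b=ransac(Q);n=n*np.sign(n[0]);return n,o,F
if __name__=="__main__":
    c=Cam("side");P=c.P;d=P-O;x=d@X;y=d@Y
    m=(np.abs(x)<.09)&(np.abs(y)<.06)&(P[...,2]>.062)&(P[...,2]<.2)&(c.hsv[...,0]<35)&(c.hsv[...,1]>40)
    Q=np.stack([x,y,P[...,2]],-1)[m];n,o,F=fit(Q)
    print(len(Q),len(F),"elev",np.degrees(np.arcsin(n[2])),n,"z",F[:,2].min(),F[:,2].max(),"x",F[:,0].min(),F[:,0].max())
    s=bot.read_state();print(s["tool_pos"],s["wrist_force"],s["width"],s["time"])
E
python3 rackroll.py
```

```text
929 478 elev 19.482224301136764 [9.42744689e-01 7.75488707e-04 3.33514394e-01] z 0.06214382459169698 0.14181003958035726 x -0.04252888555772009 -0.012948215528851358
[ 0.4055739  -0.3224608   0.10697474] [-0.50190565 -0.06159652 -1.35183126] 0.9510293703947769 17.6167
```

Emit:
jog_arm:
  motion:
    - {"dx":0,"dy":0,"dz":1.2,"turn":0}
    - {"dx":0,"dy":0,"dz":2.5,"turn":0}
    - {"dx":0,"dy":0,"dz":2.5,"turn":0}
    - {"dx":0.4,"dy":0.6,"dz":1.5,"turn":-0.05}
    - {"dx":0.7,"dy":1.0,"dz":1.0,"turn":-0.08}
    - {"dx":0.7,"dy":1.0,"dz":0,"turn":-0.1}
    - {"dx":0.7,"dy":1.0,"dz":0,"turn":-0.1}
    - {"dx":0.7,"dy":1.0,"dz":0,"turn":-0.1}
    - {"dx":0.7,"dy":1.0,"dz":0,"turn":-0.1}
    - {"dx":0.7,"dy":1.0,"dz":0,"turn":-0.1}
    - {"dx":0.7,"dy":1.0,"dz":0,"turn":-0.1}
    - {"dx":0.7,"dy":1.0,"dz":0,"turn":-0.1}

```text
time: 18.62
tool_pos: [0.4659, -0.2359, 0.1945]
tcp_rot: [1.948, 2.465, 0.0]
wrist_force: [0.5, 0.7, -0.7]
width: 0.958
```

Emit:
jog_arm:
  motion:
    - {"dx":0.7,"dy":1.0,"dz":0,"turn":-0.1}
    - {"dx":0.7,"dy":1.0,"dz":0,"turn":-0.1}
    - {"dx":0.7,"dy":1.0,"dz":0,"turn":-0.1}
    - {"dx":0.7,"dy":1.0,"dz":0,"turn":-0.1}
    - {"dx":0.7,"dy":1.0,"dz":0,"turn":-0.08}
    - {"dx":0.4,"dy":0.7,"dz":0,"turn":-0.017}
    - {"dx":0,"dy":0,"dz":0,"turn":0}
    - {"dx":0,"dy":0,"dz":0,"turn":0}

```text
time: 19.28
tool_pos: [0.5047, -0.1793, 0.1943]
tcp_rot: [2.488, 1.918, -0.0]
wrist_force: [0.1, 0.1, -0.6]
width: 0.95
```

```bash
cat > sroll.py <<'E'
from plane import *
from cone import sf,S,A,N,U
from scipy.optimize import least_squares
def go():
    c=Cam("side");P=c.P;q=sf(P);H,Sa,V=[c.hsv[...,i].astype(int) for i in range(3)]
    m=(np.abs(q[...,0])<.075)&(np.abs(q[...,1])<.1)&(q[...,2]>.005)&(q[...,2]<.26)&(H>10)&(H<35)&(Sa>45)&(V>50)&(P[...,2]>.06)
    n_,l,st,_=cv2.connectedComponentsWithStats(m.astype(np.uint8));m=l==1+np.argmax(st[1:,4])
    Q=P[m];n,o,F,b=ransac(Q,.0015);n*=np.sign(n@A)
    u=np.cross(n,[0,0,1]);u/=np.linalg.norm(u);w=np.cross(u,n)
    h=np.stack([(F-o)@u,(F-o)@w],1).astype(np.float32);(cx,cy),r=cv2.minEnclosingCircle(h)
    ctr=o+u*cx+w*cy;mid=ctr+n*.0125
    print("pts",len(Q),len(F),"elev %.1f yaw %.1f r %.1f"%(np.degrees(np.arcsin(n[2])),np.degrees(np.arctan2(n[1],n[0])),r*1e3),"centre(sp frame mm)",np.round(sf(mid)*1e3,1),"world",np.round(mid,4))
    s=bot.read_state();print(np.round(s["tool_pos"],4),np.round(s["wrist_force"],1),s["width"],s["time"]);return c
if __name__=="__main__": go()
E
python3 sroll.py
```

```text
pts 1789 1097 elev 19.3 yaw -104.7 r 48.8 centre(sp frame mm) [-1.000e-01 -3.000e-01  1.749e+02] world [ 0.4998 -0.1919  0.1869]
[ 0.5045 -0.1796  0.1942] [ 0.6 -0.3 -0.3] 0.9524178947173706 19.3333
```

Emit:
jog_arm:
  motion:
    - {"dx":0.1,"dy":0.38,"dz":-0.31,"turn":-0.005}
    - {"dx":0.2,"dy":0.76,"dz":-0.62,"turn":0}
    - {"dx":0.2,"dy":0.76,"dz":-0.62,"turn":0}
    - {"dx":0.2,"dy":0.76,"dz":-0.62,"turn":0}
    - {"dx":0.2,"dy":0.76,"dz":-0.62,"turn":0}
    - {"dx":0.2,"dy":0.76,"dz":-0.62,"turn":0}
    - {"dx":0.2,"dy":0.76,"dz":-0.62,"turn":0}
    - {"dx":0.2,"dy":0.76,"dz":-0.62,"turn":0}
    - {"dx":0.2,"dy":0.76,"dz":-0.62,"turn":0}
    - {"dx":0.2,"dy":0.76,"dz":-0.62,"turn":0}
    - {"dx":0.2,"dy":0.76,"dz":-0.62,"turn":0}
    - {"dx":0,"dy":0,"dz":0,"turn":0}

```text
time: 20.33
tool_pos: [0.5249, -0.0979, 0.1271]
tcp_rot: [-2.491, -1.91, 0.002]
wrist_force: [-0.6, 0.6, -1.3]
width: 0.952
```

```bash
python3 sroll.py
```

```text
pts 1750 1087 elev 19.4 yaw -105.0 r 51.0 centre(sp frame mm) [ 1.7  0.6 68.1] world [ 0.5197 -0.1096  0.1219]
[ 0.5251 -0.0987  0.1278] [ 0.  -0.9 -1.6] 0.9531458815921965 20.3833
```

Emit:
jog_arm:
  motion:
    - {"dx":0.25,"dy":0.76,"dz":-0.62,"turn":0}
    - {"dx":0.25,"dy":0.76,"dz":-0.62,"turn":0}
    - {"dx":0.2,"dy":0.76,"dz":-0.62,"turn":0}
    - {"dx":0.08,"dy":0.3,"dz":-0.25,"turn":0}
    - {"dx":0,"dy":0,"dz":0,"turn":0}

```text
time: 20.8
tool_pos: [0.5328, -0.0729, 0.1065]
tcp_rot: [-2.492, -1.91, 0.002]
wrist_force: [-0.9, -1.0, -1.6]
width: 0.955
```

Emit:
jog_arm:
  motion:
    - {"dx":0.08,"dy":0.3,"dz":-0.24,"turn":0}
    - {"dx":0.08,"dy":0.3,"dz":-0.24,"turn":0}
    - {"dx":0,"dy":0,"dz":0,"turn":0}

```text
time: 21.05
tool_pos: [0.5353, -0.0677, 0.1028]
tcp_rot: [2.494, 1.91, 0.0]
wrist_force: [-0.3, -1.3, -0.7]
width: 0.949
```

```bash
python3 sroll.py
```

```text
pts 1208 618 elev 27.0 yaw -105.1 r 48.5 centre(sp frame mm) [-1.2 -1.6 30.2] world [ 0.5298 -0.0828  0.0969]
[ 0.5353 -0.0679  0.1029] [-0.2 -1.4 -0.8] 0.9491719879389269 21.1
```

Emit:
jog_arm:
  motion:
    - {"dx":0.08,"dy":0.31,"dz":-0.24,"turn":0}
    - {"dx":0.08,"dy":0.31,"dz":-0.24,"turn":0}
    - {"dx":0,"dy":0,"dz":0,"turn":0}

```text
time: 21.35
tool_pos: [0.537, -0.0613, 0.0983]
tcp_rot: [2.494, 1.91, 0.001]
wrist_force: [-0.7, 0.3, 2.6]
width: 0.942
```

Emit:
jog_arm:
  motion:
    - {"dx":0.06,"dy":0.24,"dz":-0.18,"turn":0}
    - {"dx":0,"dy":0,"dz":0,"turn":0}
    - {"dx":0,"dy":0,"dz":0,"turn":0}

```text
time: 21.6
tool_pos: [0.5373, -0.06, 0.0978]
tcp_rot: [2.493, 1.91, -0.002]
wrist_force: [-5.3, -1.8, 11.1]
width: 0.941
```

```bash
python3 sroll.py
```

```text
pts 969 358 elev 36.0 yaw -104.8 r 49.3 centre(sp frame mm) [-1.4  0.8 24.5] world [ 0.5315 -0.077   0.0952]
[ 0.5373 -0.06    0.0978] [-3.9 -3.7  9.9] 0.945048453761014 21.65
```

Emit:
jog_arm:
  motion:
    - {"dx":0,"dy":0,"dz":0,"turn":0}
    - {"dx":0,"dy":0,"dz":0,"turn":0}
    - {"dx":0,"dy":0,"dz":0,"turn":0}
    - {"dx":0,"dy":0,"dz":1,"turn":0}
    - {"dx":0,"dy":0,"dz":2,"turn":0}
    - {"dx":0,"dy":0,"dz":4,"turn":0}
    - {"dx":0,"dy":0,"dz":3,"turn":0}
    - {"dx":0,"dy":0,"dz":0,"turn":0}
  fingers: 8.54

```text
time: 22.32
tool_pos: [0.542, -0.0598, 0.2046]
tcp_rot: [2.487, 1.904, 0.014]
wrist_force: [0.6, -0.1, 0.8]
width: 1.001
```

```bash
python3 - <<'E'
from sroll import go
import cv2,numpy as np
b=go();b.save("a5.png",(180,150,320,290),4.2)
from h import *
c=Cam("top");P=c.P;m=(c.hsv[...,0]>100)&(c.hsv[...,0]<126)&(c.hsv[...,1]>150)&(P[...,0]>.44)&(P[...,0]<.52)&(P[...,1]<-.3)&(P[...,1]>-.42)
v,u=np.nonzero(m);print(m.sum(),np.median(P[m],0),cv2.minAreaRect((P[m][:,:2]*1000).astype(np.float32)),P[m][:,2].max())
E
```

```text
pts 1087 403 elev 34.3 yaw -104.6 r 48.5 centre(sp frame mm) [-0.2 -1.3 25.4] world [ 0.5298 -0.0787  0.0941]
[ 0.5407 -0.0596  0.2017] [ 0.1 -0.7 -0.7] 0.9970185955530413 22.3667
146 [ 0.47398856 -0.35982823  0.0783762 ] ((477.61370849609375, -362.26251220703125), (63.44435119628906, 19.03543472290039), 60.50798034667969) 0.09156132827151714
```

View pics/a5.png

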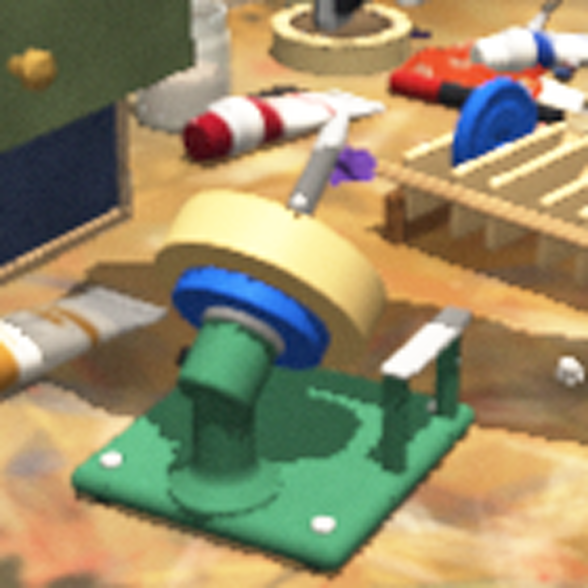

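Emit:
jog_arm:
  motion:
    - {"dx":-0.4,"dy":-2.02,"dz":0,"turn":-0.12}
    - {"dx":-0.4,"dy":-2.02,"dz":0,"turn":-0.12}
    - {"dx":-0.4,"dy":-2.02,"dz":0,"turn":-0.12}
    - {"dx":-0.4,"dy":-2.02,"dz":0,"turn":-0.12}
    - {"dx":-0.4,"dy":-2.02,"dz":0,"turn":-0.12}
    - {"dx":-0.4,"dy":-2.02,"dz":0,"turn":-0.12}
    - {"dx":-0.4,"dy":-2.02,"dz":0,"turn":-0.12}
    - {"dx":-0.4,"dy":-2.02,"dz":0,"turn":-0.12}
    - {"dx":-0.4,"dy":-2.02,"dz":0,"turn":-0.12}
    - {"dx":-0.4,"dy":-2.02,"dz":0,"turn":-0.12}
    - {"dx":-0.4,"dy":-2.02,"dz":0,"turn":-0.12}
    - {"dx":-0.4,"dy":-2.02,"dz":0,"turn":-0.12}
  fingers: 7.7

```text
time: 23.42
tool_pos: [0.4879, -0.3017, 0.1943]
tcp_rot: [-3.132, 0.218, 0.005]
wrist_force: [-0.0, 0.1, -0.8]
width: 0.903
```

Emit:
jog_arm:
  motion:
    - {"dx":-0.4,"dy":-2.02,"dz":0,"turn":-0.12}
    - {"dx":-0.4,"dy":-2.02,"dz":0,"turn":-0.12}
    - {"dx":-0.4,"dy":-2.02,"dz":0,"turn":-0.12}
    - {"dx":0,"dy":0,"dz":-3,"turn":-0.01}
    - {"dx":0,"dy":0,"dz":-3,"turn":0}
    - {"dx":0,"dy":0,"dz":-1,"turn":0}
    - {"dx":0,"dy":0,"dz":0,"turn":0}
    - {"dx":0,"dy":0,"dz":0,"turn":0}

```text
time: 24.08
tool_pos: [0.4764, -0.3613, 0.1249]
tcp_rot: [-3.041, 0.781, 0.005]
wrist_force: [-0.1, -0.6, 0.6]
width: 0.902
```

```bash
python3 - <<'E'
from h import *
for _ in range(2):
    b=Cam("side");s=bot.read_state();print(s["tool_pos"],s["tcp_rot"],s["wrist_force"],s["width"],s["q"][5])
r=s["tcp_rot"];print(2*np.degrees(np.arctan2(r[1],r[0]))-90)
E
```

```text
[ 0.47752789 -0.36210712  0.12664457] [-3.04276222e+00  7.81417112e-01  9.23515532e-05] [0.08339056 0.02726266 0.75931659] 0.8995872420266366 1.383136857395662
[ 0.47820254 -0.36258937  0.12768218] [ 3.04210106e+00 -7.81160959e-01  2.87729506e-03] [-1.13573931 -0.84842121 -0.22797206] 0.898897401996673 1.3831828718956038
-118.80290348340311
```

Emit:
jog_arm:
  motion:
    - {"dx":0,"dy":0,"dz":-3,"turn":0}
    - {"dx":0,"dy":0,"dz":-3,"turn":0}
    - {"dx":0,"dy":0,"dz":-1.5,"turn":0}
    - {"dx":0,"dy":0,"dz":-0.8,"turn":0}
    - {"dx":0,"dy":0,"dz":-0.5,"turn":0}
    - {"dx":0,"dy":0,"dz":0,"turn":0}

```text
time: 24.68
tool_pos: [0.4781, -0.3627, 0.0392]
tcp_rot: [3.042, -0.782, 0.002]
wrist_force: [0.4, 0.9, -0.3]
width: 0.903
```

Emit:
jog_arm:
  motion:
    - {"dx":0,"dy":0,"dz":0,"turn":0}
    - {"dx":0,"dy":0,"dz":0,"turn":0}
    - {"dx":0,"dy":0,"dz":0,"turn":0}
    - {"dx":0,"dy":0,"dz":0,"turn":0}
    - {"dx":0,"dy":0,"dz":0,"turn":0}
  fingers: 6.0
  grip_force: 25

```text
time: 25.1
tool_pos: [0.4791, -0.3625, 0.0405]
tcp_rot: [3.042, -0.782, 0.006]
wrist_force: [1.7, 4.9, 6.1]
width: 0.781
```

Emit:
jog_arm:
  motion:
    - {"dx":0,"dy":0,"dz":1,"turn":0}
    - {"dx":0,"dy":0,"dz":1.4,"turn":0}
    - {"dx":0,"dy":0,"dz":0,"turn":0}
    - {"dx":0.44,"dy":-0.24,"dz":0,"turn":0}
    - {"dx":0.44,"dy":-0.24,"dz":0,"turn":0}
    - {"dx":0.44,"dy":-0.24,"dz":0,"turn":0}
    - {"dx":0.44,"dy":-0.24,"dz":0,"turn":0}
    - {"dx":0.44,"dy":-0.24,"dz":0,"turn":0}
    - {"dx":0.44,"dy":-0.24,"dz":0,"turn":0}
    - {"dx":0.44,"dy":-0.24,"dz":0,"turn":0}
    - {"dx":0,"dy":0,"dz":0,"turn":0}

```text
time: 26.02
tool_pos: [0.5064, -0.378, 0.0602]
tcp_rot: [-3.041, 0.781, 0.009]
wrist_force: [-4.9, 1.9, -0.1]
width: 0.781
```

```bash
cat > c2.py <<'E'
from plane import *
from cone import blue,sf,A
import sys
box=tuple(map(float,sys.argv[1:5])) if len(sys.argv)>4 else (.40,.60,-.35,-.07)
def go():
    c=Cam("side");m=blue(c,.04,box);Q=c.P[m]
    if len(sys.argv)>5:
        q=sf(Q)[:,2];Q=Q[q>float(sys.argv[5])]
    n,o,F,b=ransac(Q,.0015)
    u=np.cross(n,[0,0,1]);u/=np.linalg.norm(u);w=np.cross(u,n)
    h=np.stack([(F-o)@u,(F-o)@w],1).astype(np.float32);(cx,cy),r=cv2.minEnclosingCircle(h);ctr=o+u*cx+w*cy
    if n[2]<0:n=-n
    print(len(Q),len(F),"n",np.round(n,3),"elev %.1f yaw %.1f r %.1f"%(np.degrees(np.arcsin(n[2])),np.degrees(np.arctan2(n[1],n[0])),r*1e3),"ctr",np.round(ctr,4),"sp",np.round(sf(ctr)*1e3,1))
    s=bot.read_state();print(np.round(s["tool_pos"],4),np.round(s["wrist_force"],1),s["width"],s["time"]);return c
if __name__=="__main__":go()
E
python3 c2.py .43 .58 -.45 -.3
```

```text
426 264 n [-0.716  0.399  0.573] elev 34.9 yaw 150.8 r 34.6 ctr [ 0.4971 -0.3711  0.0795] sp [ -43.5 -192.   245.8]
[ 0.5063 -0.3779  0.0603] [-4.5  1.9 -0.2] 0.7759852891820923 26.0667
```

Emit:
jog_arm:
  motion:
    - {"dx":0,"dy":0,"dz":2.5,"turn":0}
    - {"dx":0,"dy":0,"dz":3.5,"turn":0}
    - {"dx":0,"dy":0,"dz":3.5,"turn":0}
    - {"dx":-0.03,"dy":1.35,"dz":0.5,"turn":0.12}
    - {"dx":-0.03,"dy":1.35,"dz":0,"turn":0.12}
    - {"dx":-0.03,"dy":1.35,"dz":0,"turn":0.12}
    - {"dx":-0.03,"dy":1.35,"dz":0,"turn":0.12}
    - {"dx":-0.03,"dy":1.35,"dz":0,"turn":0.12}
    - {"dx":-0.03,"dy":1.35,"dz":0,"turn":0.12}
    - {"dx":-0.03,"dy":1.35,"dz":0,"turn":0.12}
    - {"dx":-0.03,"dy":1.35,"dz":0,"turn":0.12}
    - {"dx":-0.03,"dy":1.35,"dz":0,"turn":0.12}

```text
time: 27.07
tool_pos: [0.5063, -0.2573, 0.1625]
tcp_rot: [3.008, 0.902, 0.003]
wrist_force: [-0.1, 0.3, -0.2]
width: 0.782
```

Emit:
jog_arm:
  motion:
    - {"dx":-0.03,"dy":1.35,"dz":0,"turn":0.12}
    - {"dx":-0.03,"dy":1.35,"dz":0,"turn":0.12}
    - {"dx":-0.03,"dy":1.35,"dz":0,"turn":0.12}
    - {"dx":-0.03,"dy":1.35,"dz":0,"turn":0.12}
    - {"dx":-0.03,"dy":1.35,"dz":0,"turn":0.12}
    - {"dx":-0.03,"dy":1.35,"dz":0,"turn":0.12}
    - {"dx":0,"dy":0,"dz":0,"turn":0.01}
    - {"dx":0,"dy":0,"dz":0,"turn":0}
    - {"dx":0,"dy":0,"dz":0,"turn":0}

```text
time: 27.82
tool_pos: [0.5042, -0.177, 0.1625]
tcp_rot: [2.495, 1.906, 0.001]
wrist_force: [-0.1, -0.2, -1.3]
width: 0.78
```

```bash
python3 - <<'E'
import c2
c=c2.go();c.save("a6.png",(190,110,320,240),4.5)
r=c2.bot.read_state()["tcp_rot"];import numpy as np;print(2*np.degrees(np.arctan2(r[1],r[0]))-90)
E
```

```text
464 347 n [-0.222 -0.83   0.512] elev 30.8 yaw -104.9 r 34.8 ctr [ 0.5024 -0.1786  0.1768] sp [7.000e-01 1.000e-01 1.579e+02]
[ 0.5041 -0.1772  0.1625] [-0.4  0.3 -1.1] 0.7782364976221712 27.8667
-15.244014837882986
```

View pics/a6.png

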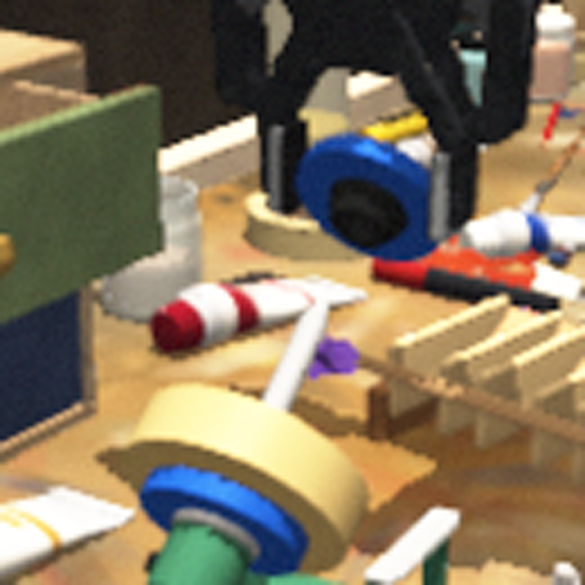

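Emit:
jog_arm:
  motion:
    - {"dx":0.25,"dy":0.75,"dz":-0.62,"turn":0.003}
    - {"dx":0.22,"dy":0.76,"dz":-0.62,"turn":0}
    - {"dx":0.2,"dy":0.76,"dz":-0.62,"turn":0}
    - {"dx":0.2,"dy":0.76,"dz":-0.62,"turn":0}
    - {"dx":0.2,"dy":0.76,"dz":-0.62,"turn":0}
    - {"dx":0.2,"dy":0.76,"dz":-0.62,"turn":0}
    - {"dx":0,"dy":0,"dz":0,"turn":0}

```text
time: 28.45
tool_pos: [0.5168, -0.129, 0.124]
tcp_rot: [-2.49, -1.914, -0.002]
wrist_force: [0.5, 0.9, -0.1]
width: 0.776
```

```bash
python3 c2.py .40 .60 -.35 -.05 .05
```

```text
432 331 n [-0.222 -0.83   0.512] elev 30.8 yaw -105.0 r 34.4 ctr [ 0.5154 -0.1304  0.1386] sp [ 0.5  0.7 95.1]
[ 0.5165 -0.1297  0.1245] [ 0.6  0.9 -0.1] 0.7799480698029755 28.5
```

Emit:
jog_arm:
  motion:
    - {"dx":0.2,"dy":0.76,"dz":-0.62,"turn":0}
    - {"dx":0.2,"dy":0.76,"dz":-0.62,"turn":0}
    - {"dx":0.2,"dy":0.76,"dz":-0.62,"turn":0}
    - {"dx":0.16,"dy":0.61,"dz":-0.5,"turn":0}
    - {"dx":0,"dy":0,"dz":0,"turn":0}
    - {"dx":0,"dy":0,"dz":0,"turn":0}

```text
time: 29.0
tool_pos: [0.5249, -0.1008, 0.1019]
tcp_rot: [-2.492, -1.913, -0.004]
wrist_force: [2.0, 5.9, 1.5]
width: 0.78
```

```bash
python3 c2.py .40 .60 -.35 -.03 .04
```

```text
338 238 n [-0.223 -0.825  0.519] elev 31.2 yaw -105.1 r 33.0 ctr [ 0.5266 -0.0978  0.1248] sp [-1.9 11.  59.5]
[ 0.5248 -0.1008  0.1019] [2.5 4.5 2.8] 0.7788024615072902 29.05
```

Emit:
jog_arm:
  motion:
    - {"dx":0.08,"dy":0.3,"dz":-0.24,"turn":0}
    - {"dx":0,"dy":0,"dz":0,"turn":0}

```text
time: 29.22
tool_pos: [0.5258, -0.0985, 0.0999]
tcp_rot: [2.491, 1.913, 0.003]
wrist_force: [1.5, 3.5, 3.8]
width: 0.779
```

Emit:
jog_arm:
  motion:
    - {"dx":0,"dy":0,"dz":0,"turn":0}
    - {"dx":0,"dy":0,"dz":0,"turn":0}
    - {"dx":0,"dy":0,"dz":0,"turn":0}
    - {"dx":-0.2,"dy":-0.8,"dz":2,"turn":0}
    - {"dx":-0.3,"dy":-1.2,"dz":3,"turn":0}
    - {"dx":-0.5,"dy":-2,"dz":3.5,"turn":0}
    - {"dx":-0.5,"dy":-2,"dz":1,"turn":0}
    - {"dx":0,"dy":0,"dz":0,"turn":0}
  fingers: 8

```text
time: 29.88
tool_pos: [0.5115, -0.163, 0.1984]
tcp_rot: [2.487, 1.906, 0.004]
wrist_force: [-0.2, -0.4, 0.3]
width: 0.94
```

```bash
python3 c2.py .40 .60 -.35 -.03 .035; python3 sroll.py
```

```text
145 60 n [-0.277 -0.704  0.654] elev 40.9 yaw -111.5 r 31.0 ctr [ 0.521  -0.0863  0.1196] sp [ 6.4 12.8 48.7]
[ 0.5104 -0.1612  0.1961] [ 0.1 -0.2 -0.6] 0.9384829761839344 29.9333
pts 1045 392 elev 34.9 yaw -104.9 r 47.7 centre(sp frame mm) [ 0.4 -1.5 25.3] world [ 0.5292 -0.0786  0.0939]
[ 0.5094 -0.1598  0.1943] [-0.4  0.   0.1] 0.9359055202894184 29.9833
```

Emit:
jog_arm:
  motion:
    - {"dx":0.2,"dy":1.25,"dz":0,"turn":0}
    - {"dx":0.2,"dy":1.25,"dz":0,"turn":0}
    - {"dx":0,"dy":0,"dz":0,"turn":0}
    - {"dx":0,"dy":0,"dz":0,"turn":0}
    - {"dx":0,"dy":0,"dz":0,"turn":0}
    - {"dx":0,"dy":0,"dz":-2.2,"turn":0}
    - {"dx":0,"dy":0,"dz":-2.5,"turn":0}
    - {"dx":0,"dy":0,"dz":-2,"turn":0}
    - {"dx":0,"dy":0,"dz":0,"turn":0}
    - {"dx":0,"dy":0,"dz":0,"turn":0}
  fingers: 4.5

```text
time: 30.82
tool_pos: [0.5124, -0.1337, 0.1258]
tcp_rot: [-2.489, -1.912, 0.003]
wrist_force: [0.3, -0.7, -0.1]
width: 0.529
```

```bash
python3 - <<'E'
import c2
c=c2.Cam("side");c.save("a7.png",(190,110,320,240),4.5)
s=c2.bot.read_state();print(s["tool_pos"],s["wrist_force"],s["width"])
E
```

```text
[ 0.5137446  -0.13414353  0.12732701] [-0.42001907  0.10431518 -0.42664983] 0.5303934480616088
```

View pics/a7.png

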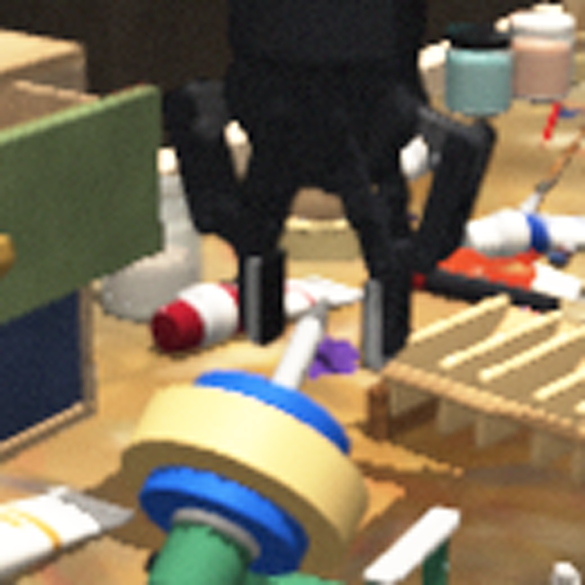

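Emit:
jog_arm:
  motion:
    - {"dx":0.2,"dy":0.76,"dz":-0.62,"turn":0}
    - {"dx":0.2,"dy":0.76,"dz":-0.62,"turn":0}
    - {"dx":0.2,"dy":0.76,"dz":-0.62,"turn":0}
    - {"dx":0.08,"dy":0.3,"dz":-0.24,"turn":0}
    - {"dx":0,"dy":0,"dz":0,"turn":0}

```text
time: 31.28
tool_pos: [0.5202, -0.1071, 0.1054]
tcp_rot: [-2.489, -1.915, 0.001]
wrist_force: [-0.3, -0.1, 0.4]
width: 0.527
```

Emit:
jog_arm:
  motion:
    - {"dx":0.06,"dy":0.23,"dz":-0.18,"turn":0}
    - {"dx":0,"dy":0,"dz":0,"turn":0}

```text
time: 31.45
tool_pos: [0.521, -0.1056, 0.1041]
tcp_rot: [-2.491, -1.914, 0.0]
wrist_force: [0.8, -0.0, -0.2]
width: 0.527
```

Emit:
jog_arm:
  motion:
    - {"dx":0.06,"dy":0.23,"dz":-0.18,"turn":0}
    - {"dx":0,"dy":0,"dz":0,"turn":0}

```text
time: 31.62
tool_pos: [0.5219, -0.1038, 0.1026]
tcp_rot: [2.491, 1.913, 0.0]
wrist_force: [0.5, -0.7, -0.5]
width: 0.527
```

Emit:
jog_arm:
  motion:
    - {"dx":0.06,"dy":0.23,"dz":-0.18,"turn":0}
    - {"dx":0,"dy":0,"dz":0,"turn":0}

```text
time: 31.78
tool_pos: [0.5222, -0.1035, 0.1023]
tcp_rot: [2.488, 1.913, -0.004]
wrist_force: [-4.8, -6.7, 8.5]
width: 0.528
```

Emit:
jog_arm:
  motion:
    - {"dx":0.06,"dy":0.23,"dz":-0.18,"turn":0}
    - {"dx":0,"dy":0,"dz":0,"turn":0}

```text
time: 31.95
tool_pos: [0.5224, -0.1034, 0.1022]
tcp_rot: [2.485, 1.913, -0.009]
wrist_force: [-12.4, -13.8, 18.9]
width: 0.529
```

Emit:
jog_arm:
  motion:
    - {"dx":0.04,"dy":0.15,"dz":-0.12,"turn":0}
    - {"dx":0,"dy":0,"dz":0,"turn":0}

```text
time: 32.12
tool_pos: [0.5225, -0.1034, 0.1021]
tcp_rot: [2.484, 1.913, -0.012]
wrist_force: [-15.4, -16.6, 25.5]
width: 0.529
```

Emit:
jog_arm:
  motion:
    - {"dx":-0.1,"dy":-0.4,"dz":0.32,"turn":0}
    - {"dx":-0.2,"dy":-0.76,"dz":0.62,"turn":0}
    - {"dx":-0.3,"dy":-1.2,"dz":2,"turn":0}
    - {"dx":-0.3,"dy":-1.2,"dz":4,"turn":0}
    - {"dx":-0.5,"dy":-2,"dz":3,"turn":0}
    - {"dx":-0.5,"dy":-3,"dz":1,"turn":0}
    - {"dx":-0.5,"dy":-3.5,"dz":0,"turn":0}
    - {"dx":0,"dy":-3.5,"dz":0,"turn":0}
    - {"dx":0,"dy":0,"dz":0,"turn":0}
    - {"dx":0,"dy":0,"dz":0,"turn":0}

```text
time: 32.95
tool_pos: [0.499, -0.2547, 0.2068]
tcp_rot: [-2.495, -1.909, -0.001]
wrist_force: [-0.2, 0.4, -0.7]
width: 0.527
```

```bash
python3 sroll.py; python3 cone.py; python3 - <<'E'
from plane import *
from cone import blue,sf,A
c=Cam("top");Q=c.P[blue(c,.06)];print("top blue",len(Q))
n,o,F,b=ransac(Q,.002);n*=np.sign(n@A);print("back face n",n,"tilt rad",np.arccos(n@A),"s mm",np.median(sf(F)[:,2])*1e3,"range",sf(F).min(0)*1e3,sf(F).max(0)*1e3)
b=Cam("side");A_=cv2.resize(c.im[170:250,140:220],None,fx=5,fy=5,interpolation=2);B=cv2.resize(b.im[160:260,180:280],(400,400),interpolation=2)
cv2.imwrite("pics/a8.png",np.hstack([A_,B])[...,::-1])
E
```

```text
pts 976 323 elev 37.2 yaw -104.9 r 48.4 centre(sp frame mm) [ 0.8  0.5 23.5] world [ 0.5296 -0.0759  0.0944]
[ 0.4989 -0.2535  0.2064] [-0.1 -0.2  0.4] 0.5268781996695553 33.0
pts 436 277 elev 36.95782634080826 yaw -104.38133019459535 r 0.035757876932621 face ctr [ 0.53289336 -0.05977934  0.07984032] spindle frame side,up,along [ 1.70835593 -0.82558455  1.60946372]
[ 0.49892709 -0.25272765  0.20633334] [ 0.94764299 -0.76761541 -1.41226787] 0.5248193896599359 33.05
top blue 395
back face n [-0.2139205  -0.75386966  0.62122344] tilt rad 0.015320717085793547 s mm 46.70612279375689 range [-32.5033576  -31.3508872   44.61782901] [32.41453799 33.49425359 49.15778511]
```

View pics/a8.png

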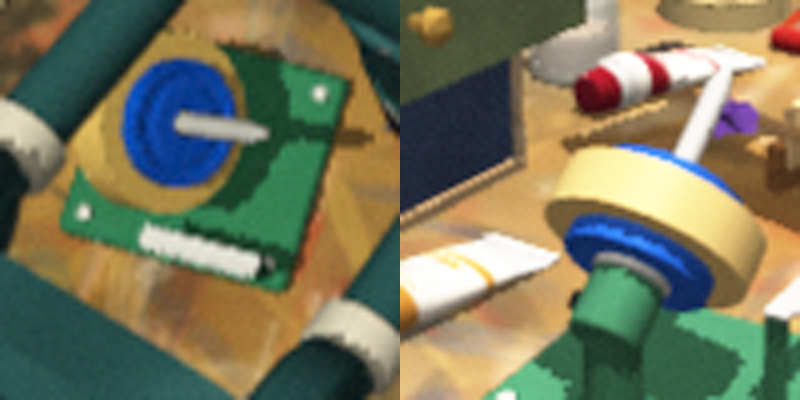

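```bash
python3 -c "
from workcell import bot
print(bot.finish_job())"
```

```text
the job is handed in; nothing more can be done
None
```

The tape stand is loaded, and I handed the job in at about 33 s. The first cone is against the shoulder with its nose outwards, the roll is over it, and the second cone is nose inwards. I pushed the second cone home on its back until it met a solid stop, at about 34 N.

**Last checks (camera):**

| Part | Position along the spindle | Tilt from the spindle axis |
|---|---|---|
| First cone's back face | 1.6 mm | about 1° |
| Roll centre | 23.5 mm | about 1° |
| Second cone's back face | 46.7 mm | 0.015 rad |

- **Stack length:** it measured 45.1 mm against 45 mm expected. The 1.6 mm on the first cone and 46.7 mm on the second therefore look like one shared offset of about 1.6 mm in my spindle estimate, not a gap.
- **Off-axis:** the roll and the first cone measured within 2 mm of the axis. For the second cone I measured only the tilt and the position along the spindle.
- **Robot:** the gripper was well clear of everything at hand-in. I never moved near the bystanders, but I did not measure their positions again at the end.

**What went wrong:** on the first try at tilting the roll in the rack, it jammed between two plates and slipped out of the grip. It stayed leaning in its stall, so I picked it up again from there. The cone's flange then tilted it to the slope as it slid on.

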